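# Check-weigh mooncakes and start the warming plate

### The job

Check-weigh the mooncakes on the empty pan of the baker's balance: those that outweigh the 100 g weight go on the black glass of the warming plate, those that come up short go on the chopping board, every cake lying flat, face up and wholly on its surface. Once all are sorted, switch the plate on by pulling its knob fully out, and let the knob spring back home. Leave the tin, the bottle and the press mould where they stand.

Things in the scene. Friction and masses are not known exactly. Their poses are not given: they have to be found in the camera images.
- cake1_mid (a point): a round baked mooncake, golden brown and firm, fluted round the side with a moulded rosette on top; 56 mm across, 36 mm tall; this point is its centre, 18 mm above its underside; its z axis is up. All cakes look alike; each weighs somewhere between about 72 and 132 g and the name tells nothing of it. Three or four cakes are there (the absent one is None)
- cake2_mid (a point): a round baked mooncake, golden brown and firm, fluted round the side with a moulded rosette on top; 56 mm across, 36 mm tall; this point is its centre, 18 mm above its underside; its z axis is up. All cakes look alike; each weighs somewhere between about 72 and 132 g and the name tells nothing of it. Three or four cakes are there (the absent one is None)
- cake3_mid (a point): a round baked mooncake, golden brown and firm, fluted round the side with a moulded rosette on top; 56 mm across, 36 mm tall; this point is its centre, 18 mm above its underside; its z axis is up. All cakes look alike; each weighs somewhere between about 72 and 132 g and the name tells nothing of it. Three or four cakes are there (the absent one is None)
- cake4_mid (a point): a round baked mooncake, golden brown and firm, fluted round the side with a moulded rosette on top; 56 mm across, 36 mm tall; this point is its centre, 18 mm above its underside; its z axis is up. All cakes look alike; each weighs somewhere between about 72 and 132 g and the name tells nothing of it. Three or four cakes are there (the absent one is None)
- sheet_floor (a point): dark cookie sheet, 190 mm (its x) by 290 mm (its y), fixed, with a rim 6 mm wide standing 6 mm above its floor (10 mm above the counter); the cakes start on it. This point is the centre of its floor, 4 mm above the counter
- balance: baker's equal-arm balance, fixed, white base 100 mm (its x) by 190 mm (its y), beam along its y. Origin: centre of its underside. Its goods pan is on its +y side, 120 mm from the middle; on the pan on the -y side stands a 100 g brass weight (27 mm across, 34 mm tall) fixed in place. A white scale plate 62 mm wide with a pointer stands between the pans, its top 146 mm above the counter
- goods_top (a point): centre of the top face of the goods pan, a flat round steel plate 120 mm across and 4 mm thick, no rim, which stays level as it moves; about 109 mm above the counter when the beam is level and 12 mm higher when the pan is empty
- weight_top (a point): centre of the top face of the other pan (the same plate), on which the 100 g weight stands
- beam (a joint): tilt of the balance beam in rad: 0 level, positive when the goods pan hangs lower (what lies on it is heavier than 100 g), negative when it stands higher (lighter, or empty: -0.1). Stops at -0.1 and 0.1, 1 g of difference tilts it about 0.01; it settles in about 2 s
- warmer: warming plate, fixed: stainless housing 270 mm (its x) by 240 mm (its y) and 58 mm tall, a black glass top set towards the back, a control strip in front with the pull knob in the middle of the front face (its -x face). Origin: centre of its underside. It may stand on the robot's left or right
- warmer_top (a point): centre of the warming plate's black glass top, 200 mm (x) by 220 mm (y), flat, no rim, 62 mm above the counter; axes as the warming plate's
- knob_mid (a point): centre of the round black pull knob, 30 mm across and 24 mm long, its axis along the warming plate's x, 36 mm above the counter; it moves with the knob. At rest this point is 28 mm in front of the front face, and there is a 16 mm gap behind the knob
- knob (a joint): how far the pull knob is pulled out along the warming plate's -x, in m: 0 at rest, 0.014 at its stop. A spring draws it back (2 N at rest, 6 N fully out); it switches on once it is 10 mm out, and springs home when let go
- board: wooden chopping board, fixed, 260 mm (its x) by 240 mm (its y) by 20 mm thick. Origin: centre of its underside. It stands on the side where the warming plate does not
- board_top (a point): centre of the chopping board's top face, 20 mm above the counter
- cocoa_tin: bystander: cocoa tin, 74 mm across, 110 mm tall, origin at the centre of its underside
- oil_bottle: bystander: green glass oil bottle, 54 mm across, 190 mm tall, origin at the centre of its underside
- press_mould: bystander: white plastic mooncake press mould standing on end, 66 mm across, 122 mm tall, origin at the centre of its underside
Not all that is in view belongs to the job. Leave any blue or green look-alike of the part that bears cake2_mid alone. What is shaped like the part that bears cake1_mid but green or purple is not meant.

How it is judged:
On the way, in this order (a step that is already met when the one before it is completed fails the run):
1. a mooncake has been let go on the balance's empty pan and lies there at rest to be weighed (((horizontal distance between cake1_mid and goods_top below 0.055 m and z of cake1_mid in the frame of goods_top between 0.013 and 0.024 m and contact force between the fingers and cake1 below 0.05 N and linear speed of cake1 below 0.04 m/s) or (horizontal distance between cake2_mid and goods_top below 0.055 m and z of cake2_mid in the frame of goods_top between 0.013 and 0.024 m and contact force between the fingers and cake2 below 0.05 N and linear speed of cake2 below 0.04 m/s) or (horizontal distance between cake3_mid and goods_top below 0.055 m and z of cake3_mid in the frame of goods_top between 0.013 and 0.024 m and contact force between the fingers and cake3 below 0.05 N and linear speed of cake3 below 0.04 m/s) or (horizontal distance between cake4_mid and goods_top below 0.055 m and z of cake4_mid in the frame of goods_top between 0.013 and 0.024 m and contact force between the fingers and cake4 below 0.05 N and linear speed of cake4 below 0.04 m/s))), for 0.5 s.
2. every mooncake lies, let go, on the surface for its weight: full weight on the glass, short weight on the board (((x of cake1_mid in the frame of warmer_top between -0.075 and 0.075 m and y of cake1_mid in the frame of warmer_top between -0.085 and 0.085 m and z of cake1_mid in the frame of warmer_top between 0.013 and 0.024 m and contact force between cake1 and warmer above 0.932 N) or (x of cake1_mid in the frame of board_top between -0.105 and 0.105 m and y of cake1_mid in the frame of board_top between -0.095 and 0.095 m and z of cake1_mid in the frame of board_top between 0.013 and 0.024 m and contact force between cake1 and board below 1.03 N)) and angle between each of cake1_mid, cake2_mid, cake3_mid, cake4_mid's own z axis and vertical below 0.15 rad and linear speed of each of cake1, cake2, cake3, cake4 below 0.03 m/s and contact force between the fingers and cake1 below 0.05 N and ((x of cake2_mid in the frame of warmer_top between -0.075 and 0.075 m and y of cake2_mid in the frame of warmer_top between -0.085 and 0.085 m and z of cake2_mid in the frame of warmer_top between 0.013 and 0.024 m and contact force between cake2 and warmer above 0.932 N) or (x of cake2_mid in the frame of board_top between -0.105 and 0.105 m and y of cake2_mid in the frame of board_top between -0.095 and 0.095 m and z of cake2_mid in the frame of board_top between 0.013 and 0.024 m and contact force between cake2 and board below 1.03 N)) and contact force between the fingers and cake2 below 0.05 N and ((x of cake3_mid in the frame of warmer_top between -0.075 and 0.075 m and y of cake3_mid in the frame of warmer_top between -0.085 and 0.085 m and z of cake3_mid in the frame of warmer_top between 0.013 and 0.024 m and contact force between cake3 and warmer above 0.932 N) or (x of cake3_mid in the frame of board_top between -0.105 and 0.105 m and y of cake3_mid in the frame of board_top between -0.095 and 0.095 m and z of cake3_mid in the frame of board_top between 0.013 and 0.024 m and contact force between cake3 and board below 1.03 N)) and contact force between the fingers and cake3 below 0.05 N and ((x of cake4_mid in the frame of warmer_top between -0.075 and 0.075 m and y of cake4_mid in the frame of warmer_top between -0.085 and 0.085 m and z of cake4_mid in the frame of warmer_top between 0.013 and 0.024 m and contact force between cake4 and warmer above 0.932 N) or (x of cake4_mid in the frame of board_top between -0.105 and 0.105 m and y of cake4_mid in the frame of board_top between -0.095 and 0.095 m and z of cake4_mid in the frame of board_top between 0.013 and 0.024 m and contact force between cake4 and board below 1.03 N)) and contact force between the fingers and cake4 below 0.05 N), for 0.3 s.
3. the knob is pulled out by at least 10 mm (value of joint knob above 0.01 m), for 0.1 s.
4. the knob has been let go and is back home (value of joint knob below 0.003 m and contact force between the fingers and knob below 0.05 N), for 0.2 s.
At the end, for the whole second after the job is handed in: Each cake is flat (8 deg), face up, at rest, wholly on its surface: over 100 g on the warming plate's glass, under 100 g on the board (within 5 g: either). After sorting, the knob was pulled out 10 mm or more and is home again (within 3 mm), untouched (all of step 2 and all of step 4).
It fails at once if the cocoa tin is moved by more than 30 mm or tipped (distance of cocoa_tin from where it was at the start of the episode above 0.03 m or angle between cocoa_tin's own z axis and vertical above 0.4 rad).
It fails at once if the oil bottle is moved by more than 30 mm or tipped (distance of oil_bottle from where it was at the start of the episode above 0.03 m or angle between oil_bottle's own z axis and vertical above 0.4 rad).
It fails at once if the press mould is moved by more than 30 mm or tipped (distance of press_mould from where it was at the start of the episode above 0.03 m or angle between press_mould's own z axis and vertical above 0.4 rad).
Of cake1, cake2, cake3, cake4 only 3 to 4 are there at a start; the rules pass over those that are not, and their reading is None.
At some moment in a run one of cake1, cake2, cake3, cake4 may be knocked a few centimetres aside while the robot is not near it.
It also fails if it takes over 210 s, if anything falls off the work surface, if the arm or the gripper's body presses on something with over 40 N, if the wrist force passes 120 N, or if a joint passes its speed limit or range.

### The arm

A 6-joint arm with a two-finger parallel gripper is mounted at the origin on the work surface. World frame = base frame: x ahead of the robot, y to its left, z up, the work surface at z = 0. Lengths are in m, angles in rad, forces in N, time in s.
With the tool pointing down it reaches from about 0.375 to 0.975 m from the base axis. Payload 3.8 kg.
Tool frame: the origin (TCP) lies on the mounting face of the last link; the fingertips stand 173 mm ahead of it and the grasp point (between the pads) lies 155 mm ahead of it; z points along the fingers, y is the line along which they close (so a half turn about z gives the same grasp; the last joint's range is limited). The gripper opens to 85 mm and grips with 20 to 120 N. Pads are 22 mm wide; open, the fingers measure 114 mm over their backs; the gripper's body (76 mm by 85 mm) begins 54 mm behind the grasp point. The pads swing forward as they close: fully open they stand 13 mm farther back than shut.
Start: joints at [1.138, 0.264, 1.604, -0, 1.274, -0.037], TCP at [0.26, 0.623, 0.405] pointing down, gripper open.
Joint ranges: [-2.63, 2.63], [-0.94, 2.18], [0.31, 2.57], [-1.31, 4.45], [0, 2.66], [-2.55, 2.55]. Speed limits (rad/s): [2.57, 2.57, 3.14, 3.14, 3.14, 3.14].

### API

Orientations are given as a rotation vector (axis times angle).
In Python, from workcell import bot gives the robot as it stands.
- The arm moves only by the tool drive_tool, never from a script. Its argument "increments" is a list of rows, each an object with "delta_pos": the shift along the tool's x, y, z in mm, a list of three; "turn": the turn about the tool's z in rad; "jaw": the opening, from -1 (shut) to 1 (fully open). A call has 1 to 8 rows; each row shifts and turns the commanded pose from where the row before left it, along the tool's axes as they then stand; what a row does not reach is not made up. A row lasts 1/12 s, in which the tool goes at most 41.7 mm and 7.16 degrees, less where a joint would pass 70% of its speed; a pose out of reach is approached as far as the arm can. A call is refused whole if a number of a shift passes 41.7 or a number of a turn 0.125, either way. A call with a gripper value outside its range is refused whole. The fingers move at their own pace and stop on an object; "grip_force" is the grip in N (left out, the last holds). Time passes only in rows, so rows that do not move let the fingers close. It gives the time, the measured TCP pose, the force, the opening and the grip force at its end, in the units of the state.
- bot.read_state(): the state, without advancing time (a new reading comes with each control period).
- bot.read_camera(name): name is "side" or "top" or "wrist"; returns a dict with "pixels" (480x640x3 uint8, red, green, blue), "fovy" (degrees; the focal length in pixels is half the picture's height over the tangent of half this angle, whatever the lens; pixels are square), "cx", "cy" (the principal point, pixels), "camera_from_world" (4x4, takes a point from world to camera coordinates); the wrist camera has in their place "hand_eye" (4x4, takes a point from camera to tool coordinates, whose origin is the TCP and whose axes are the flange's). Camera axes: x right, y down, z forward; pixel columns grow to the right and rows downward; lengths in m; the calibration is good to about 2 mm. A picture is of the moment at which its call begins: read the wrist's pose just before it. There is no depth.
- bot.finish_job(): hands the job in; it is judged then, once.
The state is a dict: "time": time; "q": joint angles; "joint_vel": joint speeds; "joint_torque": joint torques, N m; "tool_pos": TCP position; "tcp_rot": TCP orientation; "wrist_force": force on the tool from outside, world axes, zero at the start; "torque": the same for the moment, N m; "width": opening from 0.0 (shut) to 1.0 (fully open); "grip_force": force on a finger pad.
Only numpy, scipy, OpenCV 4.12 (cv2) and the standard library are available. Lean on these libraries where they do the work, as an engineer would, in place of code of your own. Each camera call takes 0.05 s, during which the arm holds its last target. There are 200 camera calls.

## Working session

There is one attempt and no reset: what is moved stays moved. The work goes in short steps, Python scripts to look and compute and a tool call to move; the robot and the scene stay as the last step left them, time stands still between calls to the robot, and variables do not carry over. Pictures are saved under pics/ and viewed, at most 14 in all, crops included, and the job is handed in when it is done.

Besides the shell and the picture viewer there is one more tool, called after ">>>" in YAML: its name, and indented under it one key for each argument. drive_tool: Moves the arm, as the interface text tells. Its arguments: {"type":"object","properties":{"increments":{"type":"array"},"grip_force":{"type":"number"}},"required":["increments"]}

```bash
ls; mkdir -p pics
cat > h.py <<'E'
import numpy as np, cv2
from scipy.spatial.transform import Rotation as R
from workcell import bot
def cam(n):
    s=bot.read_state(); c=bot.read_camera(n); p=c["pixels"]; f=p.shape[0]/2/np.tan(np.radians(c["fovy"])/2)
    if n=="wrist":
        T=np.eye(4); T[:3,:3]=R.from_rotvec(s["tcp_rot"]).as_matrix(); T[:3,3]=s["tool_pos"]; W=T@np.array(c["hand_eye"])
    else: W=np.linalg.inv(np.array(c["camera_from_world"]))
    return dict(img=cv2.cvtColor(p,cv2.COLOR_RGB2BGR),f=f,cx=c["cx"],cy=c["cy"],W=W)
def ray(c,u,v):
    d=c["W"][:3,:3]@np.array([(u-c["cx"])/c["f"],(v-c["cy"])/c["f"],1]); return c["W"][:3,3],d
def onz(c,u,v,z):
    o,d=ray(c,u,v); return o+d*(z-o[2])/d[2]
def pix(c,P):
    q=np.linalg.inv(c["W"])@np.append(P,1); return c["f"]*q[0]/q[2]+c["cx"],c["f"]*q[1]/q[2]+c["cy"]
def rows(target,cur=None):
    "tool-axis shift in mm to get TCP to target"
    s=bot.read_state(); M=R.from_rotvec(s["tcp_rot"]).as_matrix(); return (M.T@(np.array(target)-s["tool_pos"])*1000).round(1)
E
python3 - <<'E'
from h import *
for n in("top","side","wrist"):
    c=cam(n); cv2.imwrite(f"pics/{n}0.png",c["img"]); print(n,c["f"],c["cx"],c["cy"],c["W"].round(3).tolist())
s=bot.read_state(); print(R.from_rotvec(s["tcp_rot"]).as_matrix().round(3),s)
E
```

```text
pics
top 561.217444779348 322.58327458258697 232.75136596839596 [[0.015, -0.994, 0.108, 0.381], [-1.0, -0.016, -0.007, -0.007], [0.008, -0.108, -0.994, 1.301], [0.0, 0.0, 0.0, 1.0]]
side 614.1529866852113 317.9600299765338 241.32195498771264 [[-0.909, 0.312, -0.276, 0.846], [0.416, 0.659, -0.626, 0.754], [-0.013, -0.684, -0.729, 0.962], [0.0, 0.0, 0.0, 1.0]]
wrist 368.40932473490057 317.26279470749296 241.2611510933279 [[0.385, 0.889, 0.246, 0.199], [0.923, -0.371, -0.103, 0.649], [-0.001, 0.267, -0.964, 0.373], [0.0, 0.0, 0.0, 1.0]]
[[-0.923  0.386 -0.001]
 [ 0.386  0.923 -0.002]
 [ 0.    -0.002 -1.   ]] {'time': 0.15, 'q': array([ 1.13813180e+00,  2.64595805e-01,  1.60507336e+00, -1.03911505e-05,
        1.27371128e+00, -3.69080317e-02]), 'joint_vel': array([-0.00054875, -0.00067251, -0.00759119, -0.00012419,  0.00148933,
       -0.00016028]), 'joint_torque': array([ 3.40824581e-04, -5.15902805e+01, -3.67962062e+01,  1.06186675e-05,
        8.07504257e-03,  1.29420357e-06]), 'tool_pos': array([0.26011317, 0.62258024, 0.40363012]), 'tcp_rot': array([-6.17519106e-01, -3.07988875e+00,  2.73449258e-03]), 'wrist_force': array([0.35174919, 0.88208686, 0.02502862]), 'torque': array([ 0.05982819, -0.01019641,  0.01846449]), 'grip_force': 0.0, 'width': 1.000037627580816}
```

View pics/top0.png

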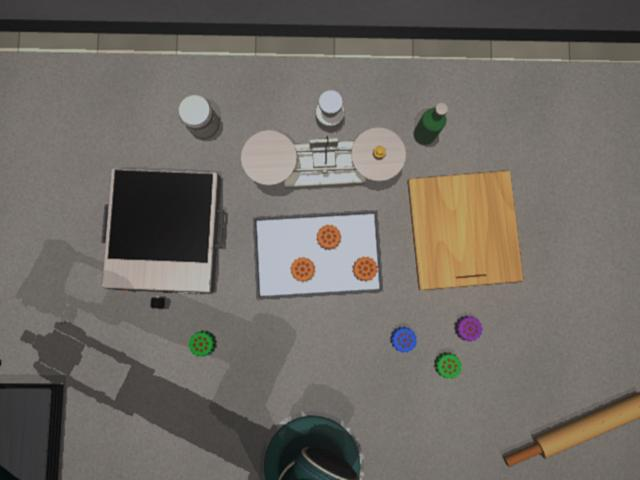

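View pics/side0.png

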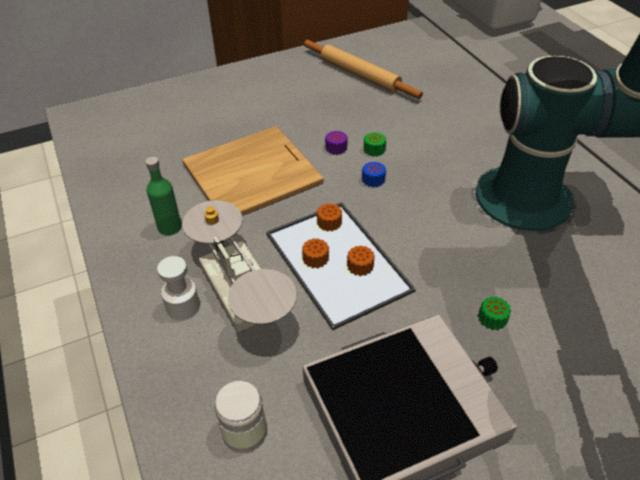

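Top view: three orange-brown cakes at (328,237), (303,269) and (366,269) on the sheet. Four look-alikes to ignore: green at (201,344) and (449,366), blue at (404,340), purple at (469,328). The goods pan is at (270,157), the weight pan at (379,153), the glass at (164,216), the board at (467,230) and the knob at (158,302). Tin, mould and bottle stand behind the balance.

```bash
cat >> h.py <<'E'
def cakes(c,zs=0.04):
    h=cv2.cvtColor(c["img"],cv2.COLOR_BGR2HSV); m=((h[...,0]<14)&(h[...,1]>150)&(h[...,2]>70)).astype(np.uint8)
    m=cv2.morphologyEx(m,cv2.MORPH_CLOSE,np.ones((5,5)))
    n,l,s,ce=cv2.connectedComponentsWithStats(m); return [(*ce[i].round(1),int(s[i,4])) for i in range(1,n) if s[i,4]>150]
E
python3 - <<'E'
from h import *
t=cam("top"); s=cam("side")
print("cakes")
for n,c in(("t",t),("s",s)):
    for u,v,a in cakes(c): print(n,u,v,a,onz(c,u,v,0.030 if n=="t" else .027).round(4))
h=cv2.cvtColor(t["img"],cv2.COLOR_BGR2HSV); g=cv2.cvtColor(t["img"],cv2.COLOR_BGR2GRAY)
def big(m,x0,y0,x1,y1,z,name):
    k=np.zeros_like(m,np.uint8); k[y0:y1,x0:x1]=m[y0:y1,x0:x1]
    k=cv2.morphologyEx(k.astype(np.uint8),cv2.MORPH_OPEN,np.ones((3,3)))
    cs,_=cv2.findContours(k,0,2); ct=max(cs,key=cv2.contourArea); r=cv2.minAreaRect(ct); b=cv2.boxPoints(r)
    P=np.array([onz(t,u,v,z) for u,v in b]); e=[np.linalg.norm(P[1]-P[0]),np.linalg.norm(P[2]-P[1])]
    print(name,np.round(r[0],1),P.mean(0).round(4),np.round(e,4),P[:,:2].round(3).tolist())
big(g<25,105,165,222,265,.062,"glass")
big((h[...,1]>80)&(h[...,0]<25),400,160,530,300,.02,"board")
big(g<40,145,293,172,312,.036,"knob")
print(np.median(h[120:190,250:290],axis=(0,1)),h[157,235],h[180,246])
big((g>125),238,128,288,188,.121,"pan")
im=t["img"]; cv2.imwrite("pics/crop.png",cv2.resize(im[120:310,90:400],None,fx=2.5,fy=2.5,interpolation=2))
E
```

```text
cakes
t 328.5 236.6 388 [ 0.5107 -0.0297  0.03  ]
t 302.4 269.1 386 [0.4359 0.0284 0.03  ]
t 364.7 268.5 395 [ 0.4394 -0.1126  0.03  ]
t 523.4 454.7 308 [ 0.0371 -0.4633  0.03  ]
s 407.1 88.4 173 [ 0.0359 -0.4651  0.027 ]
s 328.8 216.3 533 [ 0.4399 -0.1081  0.027 ]
s 315.2 252.4 578 [ 0.5103 -0.0244  0.027 ]
s 360.3 259.9 594 [0.4361 0.0334 0.027 ]
glass [129.6 222.3] [0.533  0.4127 0.062 ] [0.1618 0.0815] [[0.455, 0.455], [0.617, 0.451], [0.611, 0.37], [0.449, 0.375]]
board [465.2 229.7] [ 0.534  -0.3444  0.02  ] [0.2454 0.2635] [[0.651, -0.211], [0.679, -0.455], [0.417, -0.475], [0.389, -0.237]]
knob [157.5 302.5] [0.3563 0.3501 0.036 ] [0.029  0.0199] [[0.366, 0.365], [0.367, 0.336], [0.347, 0.335], [0.346, 0.364]]
[ 12.  24. 177.] [ 17  19 122] [ 15  16 125]
pan [263.5 157. ] [0.6712 0.1137 0.121 ] [0.1013 0.1183] [[0.729, 0.166], [0.731, 0.065], [0.613, 0.062], [0.611, 0.162]]
```

View pics/crop.png

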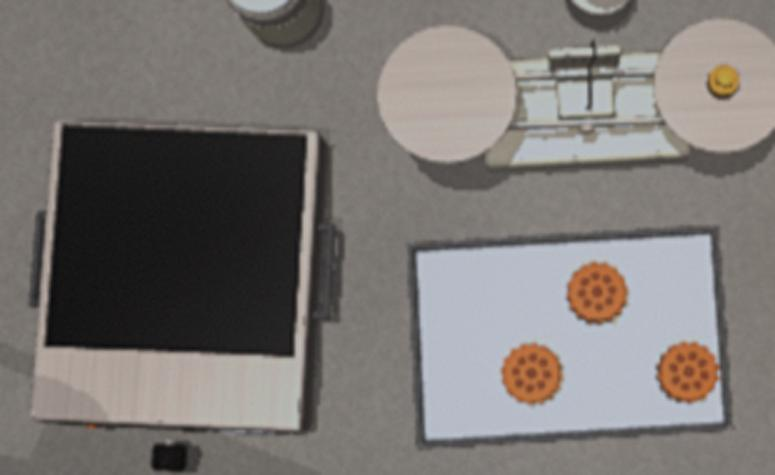

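The crop shows the three cakes in brown/orange with dark-red rosettes on the light sheet floor, which matches the description. All four blue, green and purple look-alikes lie off the sheet. The goods pan's centre is at top pixel (269,157.5) and the glass centre at (161,216.5).

>>> drive_tool:
  increments:
    - {"delta_pos": [0, 0, 0], "turn": 0.12, "jaw": 1}
    - {"delta_pos": [0, 0, 0], "turn": 0.12, "jaw": 1}
    - {"delta_pos": [0, 0, 0], "turn": 0.12, "jaw": 1}
    - {"delta_pos": [0, 0, 0], "turn": 0.12, "jaw": 1}
    - {"delta_pos": [0, 0, 0], "turn": 0.12, "jaw": 1}
    - {"delta_pos": [0, 0, 0], "turn": 0.12, "jaw": 1}
    - {"delta_pos": [0, 0, 0], "turn": 0.12, "jaw": 1}
    - {"delta_pos": [0, 0, 0], "turn": 0.12, "jaw": 1}
  grip_force: 30

```text
time: 0.92
tool_pos: [0.2602, 0.6228, 0.4044]
tcp_rot: [1.977, 2.441, -0.001]
wrist_force: [0.1, -0.5, -0.4]
width: 1.0
grip_force: 0.0
```

>>> drive_tool:
  increments:
    - {"delta_pos": [0, 0, 0], "turn": 0.107, "jaw": 1}
    - {"delta_pos": [0, 0, 0], "turn": 0.107, "jaw": 1}
    - {"delta_pos": [0, 0, 0], "turn": 0, "jaw": 1}

```text
time: 1.17
tool_pos: [0.2602, 0.6228, 0.4044]
tcp_rot: [2.223, 2.22, -0.001]
wrist_force: [-1.0, 0.7, 0.2]
width: 1.003
grip_force: 0.0
```

Run:
```python
from h import *
s=bot.read_state(); print(s["time"],s["tool_pos"],R.from_rotvec(s["tcp_rot"]).as_matrix().round(3),s["q"].round(2))
t=cam("top")
q=np.array([(62,126),(308,136),(295,356),(46,346)])/2.5+[90,120]
P=np.array([onz(t,u,v,.062) for u,v in q]); print(P.round(3),P.mean(0))
print("pan",onz(t,268.8,157.6,.121))
print(cakes(t))
```

```text
1.1667 [0.26019387 0.62277528 0.40444538] [[ 0.002  1.    -0.   ]
 [ 1.    -0.002 -0.   ]
 [-0.    -0.    -1.   ]] [1.14 0.26 1.6  0.   1.27 1.14]
[[0.649 0.452 0.062]
 [0.644 0.231 0.062]
 [0.446 0.236 0.062]
 [0.452 0.455 0.062]] [0.54763243 0.34352979 0.062     ]
pan [0.66975013 0.10228107 0.121     ]
[(np.float64(328.5), np.float64(236.6), 388), (np.float64(302.4), np.float64(269.2), 387), (np.float64(364.7), np.float64(268.5), 395), (np.float64(523.4), np.float64(454.7), 308)]
```

>>> drive_tool:
  increments:
    - {"delta_pos": [-36.2, 13.9, 0], "turn": 0, "jaw": 1}
    - {"delta_pos": [-36.2, 13.9, 0], "turn": 0, "jaw": 1}
    - {"delta_pos": [-36.2, 13.9, 0], "turn": 0, "jaw": 1}
    - {"delta_pos": [-36.2, 13.9, 0], "turn": 0, "jaw": 1}
    - {"delta_pos": [-36.2, 13.9, 0], "turn": 0, "jaw": 1}
    - {"delta_pos": [-36.2, 13.9, 0], "turn": 0, "jaw": 1}
    - {"delta_pos": [-36.2, 13.9, 0], "turn": 0, "jaw": 1}
    - {"delta_pos": [-36.2, 13.9, 0], "turn": 0, "jaw": 1}

```text
time: 1.88
tool_pos: [0.3719, 0.3315, 0.4048]
tcp_rot: [2.216, 2.227, 0.001]
wrist_force: [0.6, -0.6, -0.1]
width: 0.999
grip_force: 0.0
```

>>> drive_tool:
  increments:
    - {"delta_pos": [-36.2, 13.9, 0], "turn": 0, "jaw": 1}
    - {"delta_pos": [-36.2, 13.9, 0], "turn": 0, "jaw": 1}
    - {"delta_pos": [-36.2, 13.9, 0], "turn": 0, "jaw": 1}
    - {"delta_pos": [-36.2, 13.9, 0], "turn": 0, "jaw": 1}
    - {"delta_pos": [-36.2, 13.9, 0], "turn": 0, "jaw": 1}
    - {"delta_pos": [-36.2, 13.9, 0], "turn": 0, "jaw": 1}
    - {"delta_pos": [-36.2, 13.9, 0], "turn": 0, "jaw": 1}
    - {"delta_pos": [-36.2, 13.9, 0], "turn": 0, "jaw": 1}

```text
time: 2.55
tool_pos: [0.4834, 0.0419, 0.405]
tcp_rot: [2.216, 2.226, 0.001]
wrist_force: [0.1, 0.2, 0.6]
width: 1.003
grip_force: 0.0
```

>>> drive_tool:
  increments:
    - {"delta_pos": [-36.2, 13.7, 0], "turn": 0, "jaw": 1}
    - {"delta_pos": [-36.2, 13.7, 0], "turn": 0, "jaw": 1}
    - {"delta_pos": [0, 0, 20], "turn": 0, "jaw": 1}
    - {"delta_pos": [0, 0, 40], "turn": 0, "jaw": 1}
    - {"delta_pos": [0, 0, 40], "turn": 0, "jaw": 1}
    - {"delta_pos": [0, 0, 0], "turn": 0, "jaw": 1}

```text
time: 3.05
tool_pos: [0.5067, -0.0287, 0.2968]
tcp_rot: [-2.21, -2.216, 0.014]
wrist_force: [-2.8, -0.0, -1.2]
width: 0.999
grip_force: 0.0
```

Run:
```python
from h import *
s=bot.read_state(); print(s["time"],s["tool_pos"])
w=cam("wrist"); cv2.imwrite("pics/w1.png",w["img"])
for u,v,a in cakes(w): print(u,v,a,onz(w,u,v,.036).round(4))
```

```text
3.05 [ 0.50665913 -0.02868256  0.29681538]
203.9 156.9 195 [0.4341 0.029  0.036 ]
243.6 172.7 164 [0.458  0.0196 0.036 ]
326.5 247.8 4982 [ 0.5097 -0.0284  0.036 ]
240.8 326.6 1398 [ 0.4509 -0.0858  0.036 ]
```

View pics/w1.png

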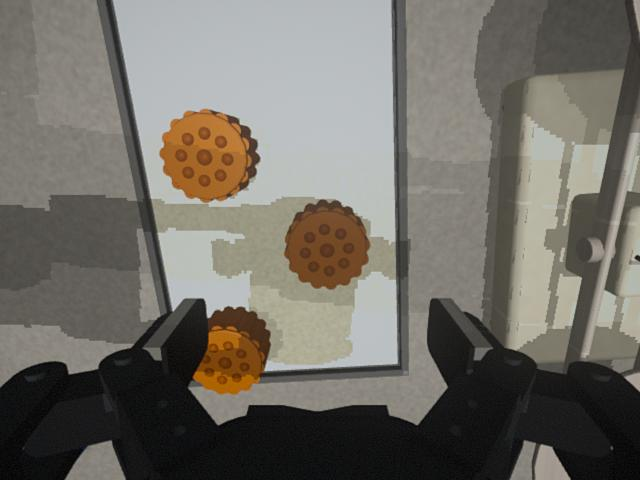

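Wrist view: cake A is at (326,248), centred between the fingers. The other two are at (205,156) and (235,350), clear of the finger paths.

>>> drive_tool:
  increments:
    - {"delta_pos": [0, 3, 35], "turn": 0, "jaw": 1}
    - {"delta_pos": [0, 0, 35], "turn": 0, "jaw": 1}
    - {"delta_pos": [0, 0, 30], "turn": 0, "jaw": 1}
    - {"delta_pos": [0, 0, 19], "turn": 0, "jaw": 1}
    - {"delta_pos": [0, 0, 0], "turn": 0, "jaw": 1}
    - {"delta_pos": [0, 0, 0], "turn": 0, "jaw": -0.2}
    - {"delta_pos": [0, 0, 0], "turn": 0, "jaw": -1}
    - {"delta_pos": [0, 0, 0], "turn": 0, "jaw": -1}

```text
time: 3.77
tool_pos: [0.5155, -0.0286, 0.189]
tcp_rot: [2.217, 2.221, 0.004]
wrist_force: [-1.1, 0.4, 1.4]
width: 0.645
grip_force: 31.5
```

>>> drive_tool:
  increments:
    - {"delta_pos": [0, 0, 0], "turn": 0, "jaw": -1}
    - {"delta_pos": [0, 0, 0], "turn": 0, "jaw": -1}
    - {"delta_pos": [0, 0, 0], "turn": 0, "jaw": -1}
    - {"delta_pos": [0, 0, 0], "turn": 0, "jaw": -1}

```text
time: 4.1
tool_pos: [0.5154, -0.0286, 0.1889]
tcp_rot: [2.217, 2.22, 0.005]
wrist_force: [-1.2, 0.1, 6.5]
width: 0.644
grip_force: 31.9
```

>>> drive_tool:
  increments:
    - {"delta_pos": [0, 0, -15], "turn": 0, "jaw": -1}
    - {"delta_pos": [0, 0, -30], "turn": 0, "jaw": -1}
    - {"delta_pos": [0, 0, -38], "turn": 0, "jaw": -1}
    - {"delta_pos": [0, 0, -38], "turn": 0, "jaw": -1}
    - {"delta_pos": [0, 0, -38], "turn": 0, "jaw": -1}
    - {"delta_pos": [10, 12, 0], "turn": 0, "jaw": -1}
    - {"delta_pos": [20, 24, 0], "turn": 0, "jaw": -1}
    - {"delta_pos": [24, 28, 0], "turn": 0, "jaw": -1}

```text
time: 4.77
tool_pos: [0.5782, 0.0253, 0.3483]
tcp_rot: [2.219, 2.217, 0.006]
wrist_force: [0.5, -0.1, -1.8]
width: 0.645
grip_force: 32.5
```

>>> drive_tool:
  increments:
    - {"delta_pos": [24, 28, 0], "turn": 0, "jaw": -1}
    - {"delta_pos": [24, 28, 0], "turn": 0, "jaw": -1}
    - {"delta_pos": [20, 24, 0], "turn": 0, "jaw": -1}
    - {"delta_pos": [9, 10.5, 0], "turn": 0, "jaw": -1}
    - {"delta_pos": [0, 0, 0], "turn": 0, "jaw": -1}
    - {"delta_pos": [0, 0, 0], "turn": 0, "jaw": -1}
    - {"delta_pos": [0, 0, 0], "turn": 0, "jaw": -1}

```text
time: 5.35
tool_pos: [0.6676, 0.1023, 0.3452]
tcp_rot: [2.22, 2.223, -0.0]
wrist_force: [-0.4, -0.8, -1.6]
width: 0.644
grip_force: 32.5
```

Run:
```python
from h import *
s=bot.read_state(); print(s["time"],s["tool_pos"],s["width"],s["wrist_force"].round(1))
w=cam("side"); cv2.imwrite("pics/s1.png",w["img"])
```

```text
5.35 [0.66757583 0.10229511 0.34517498] 0.6440353735355083 [-0.4 -0.8 -1.6]
```

View pics/s1.png

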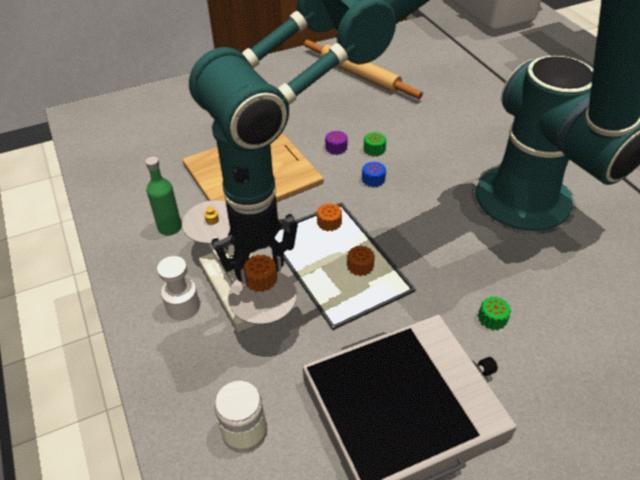

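Side view: the cake is held flat just above the goods pan at (262,272); nothing else has moved.

>>> drive_tool:
  increments:
    - {"delta_pos": [0, 2, 15], "turn": 0, "jaw": -1}
    - {"delta_pos": [0, 0, 14], "turn": 0, "jaw": -1}
    - {"delta_pos": [0, 0, 9], "turn": 0, "jaw": -1}
    - {"delta_pos": [0, 0, 0], "turn": 0, "jaw": -1}
    - {"delta_pos": [0, 0, 0], "turn": 0, "jaw": -1}

```text
time: 5.82
tool_pos: [0.6691, 0.1022, 0.3045]
tcp_rot: [-2.219, -2.22, 0.005]
wrist_force: [-1.0, 0.7, 0.3]
width: 0.644
grip_force: 32.5
```

>>> drive_tool:
  increments:
    - {"delta_pos": [0, 0, 0], "turn": 0, "jaw": 0.5}
    - {"delta_pos": [0, 0, 0], "turn": 0, "jaw": 0.7}
    - {"delta_pos": [0, 0, 0], "turn": 0, "jaw": 1}
    - {"delta_pos": [0, 0, 0], "turn": 0, "jaw": 1}
    - {"delta_pos": [0, 0, -20], "turn": 0, "jaw": 1}
    - {"delta_pos": [0, 0, -40], "turn": 0, "jaw": 1}
    - {"delta_pos": [0, 0, -40], "turn": 0, "jaw": 1}
    - {"delta_pos": [0, -10, 0], "turn": 0, "jaw": 1}

```text
time: 6.48
tool_pos: [0.6633, 0.1029, 0.4179]
tcp_rot: [2.212, 2.215, 0.022]
wrist_force: [1.6, -0.1, 2.1]
width: 1.003
grip_force: 0.0
```

>>> drive_tool:
  increments:
    - {"delta_pos": [0, -20, 0], "turn": 0, "jaw": 1}
    - {"delta_pos": [0, -30, 0], "turn": 0, "jaw": 1}
    - {"delta_pos": [0, -40, 0], "turn": 0, "jaw": 1}
    - {"delta_pos": [0, -40, 0], "turn": 0, "jaw": 1}
    - {"delta_pos": [0, 0, 0], "turn": 0, "jaw": 1}
    - {"delta_pos": [0, 0, 0], "turn": 0, "jaw": 1}
    - {"delta_pos": [0, 0, 0], "turn": 0, "jaw": 1}
    - {"delta_pos": [0, 0, 0], "turn": 0, "jaw": 1}

```text
time: 7.15
tool_pos: [0.5313, 0.1026, 0.4079]
tcp_rot: [2.219, 2.221, 0.004]
wrist_force: [-0.3, -0.3, 0.4]
width: 0.998
grip_force: 0.0
```

>>> drive_tool:
  increments:
    - {"delta_pos": [0, 0, 0], "turn": 0, "jaw": 1}
    - {"delta_pos": [0, 0, 0], "turn": 0, "jaw": 1}
    - {"delta_pos": [0, 0, 0], "turn": 0, "jaw": 1}
    - {"delta_pos": [0, 0, 0], "turn": 0, "jaw": 1}
    - {"delta_pos": [0, 0, 0], "turn": 0, "jaw": 1}
    - {"delta_pos": [0, 0, 0], "turn": 0, "jaw": 1}
    - {"delta_pos": [0, 0, 0], "turn": 0, "jaw": 1}
    - {"delta_pos": [0, 0, 0], "turn": 0, "jaw": 1}

```text
time: 7.82
tool_pos: [0.5301, 0.1025, 0.4067]
tcp_rot: [-2.22, -2.222, 0.0]
wrist_force: [-0.2, 0.4, 0.5]
width: 0.995
grip_force: 0.0
```

>>> drive_tool:
  increments:
    - {"delta_pos": [0, 0, 0], "turn": 0, "jaw": 1}
    - {"delta_pos": [0, 0, 0], "turn": 0, "jaw": 1}
    - {"delta_pos": [0, 0, 0], "turn": 0, "jaw": 1}
    - {"delta_pos": [0, 0, 0], "turn": 0, "jaw": 1}
    - {"delta_pos": [0, 0, 0], "turn": 0, "jaw": 1}
    - {"delta_pos": [0, 0, 0], "turn": 0, "jaw": 1}
    - {"delta_pos": [0, 0, 0], "turn": 0, "jaw": 1}
    - {"delta_pos": [0, 0, 0], "turn": 0, "jaw": 1}

```text
time: 8.48
tool_pos: [0.5301, 0.1025, 0.4067]
tcp_rot: [-2.22, -2.223, 0.0]
wrist_force: [0.7, -0.8, -0.0]
width: 0.998
grip_force: 0.0
```

Run:
```python
from h import *
s=bot.read_state(); print(s["time"],s["tool_pos"],s["width"],s["wrist_force"].round(1))
im={}
for n in ("side","top"):
    c=cam(n); im[n]=c["img"]
    o=[]
    for u,v,a in cakes(c): o.append((u,v,a)); 
    print(n,o)
    for zp in (.097,.109,.121): print(zp,np.round(pix(c,[.67,.102,zp+.036]),1))
a=im["side"][170:350,130:330]; b=im["top"][110:200,220:420]
cv2.imwrite("pics/b1.png",np.vstack([cv2.resize(a,(600,540))[:330],cv2.resize(b,(600,270))]))
```

```text
8.4833 [0.53006387 0.10248776 0.40667614] 0.9982678522975761 [ 0.7 -0.8 -0. ]
side [(np.float64(407.0), np.float64(88.8), 172), (np.float64(328.8), np.float64(216.1), 536), (np.float64(360.3), np.float64(259.9), 606), (np.float64(262.0), np.float64(295.8), 881)]
0.097 [260.3 289.5]
0.109 [259.7 285.1]
0.121 [259.1 280.7]
top [(np.float64(302.4), np.float64(269.2), 391), (np.float64(364.7), np.float64(268.5), 395), (np.float64(523.4), np.float64(454.7), 302)]
0.097 [268.4 156.1]
0.109 [267.9 154.7]
0.121 [267.4 153.3]
```

View pics/b1.png

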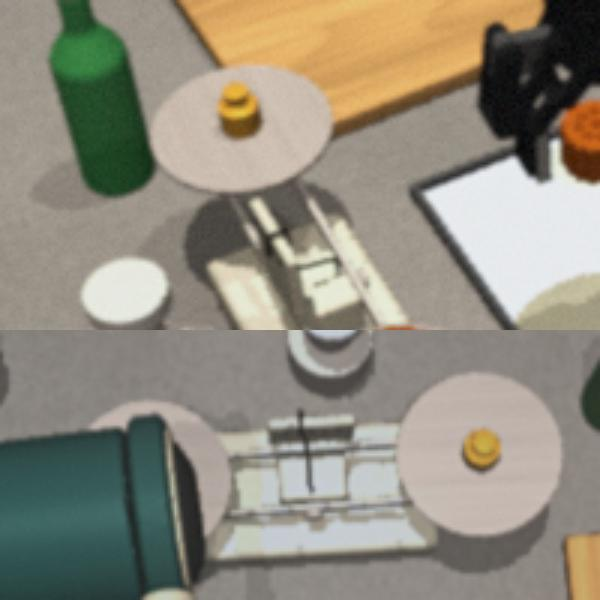

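The brass weight now sits about 9 px higher in the side view (v 215 → 206) and the goods pan is down at its stop. Cake A is heavy, so it goes on the glass.

>>> drive_tool:
  increments:
    - {"delta_pos": [0, 25, 0], "turn": 0, "jaw": 1}
    - {"delta_pos": [0, 40, 0], "turn": 0, "jaw": 1}
    - {"delta_pos": [0, 40, 0], "turn": 0, "jaw": 1}
    - {"delta_pos": [0, 34, 0], "turn": 0, "jaw": 1}
    - {"delta_pos": [0, 0, 35], "turn": 0, "jaw": 1}
    - {"delta_pos": [0, 0, 38], "turn": 0, "jaw": 1}
    - {"delta_pos": [0, 0, 35], "turn": 0, "jaw": 1}
    - {"delta_pos": [0, 0, 20], "turn": 0, "jaw": 1}

```text
time: 9.25
tool_pos: [0.6676, 0.1023, 0.2734]
tcp_rot: [-2.218, -2.219, 0.008]
wrist_force: [-1.4, 0.2, -1.0]
width: 0.999
grip_force: 0.0
```

>>> drive_tool:
  increments:
    - {"delta_pos": [0, 0, 0], "turn": 0, "jaw": 1}
    - {"delta_pos": [0, 0, 0], "turn": 0, "jaw": 0.3}
    - {"delta_pos": [0, 0, 0], "turn": 0, "jaw": -1}
    - {"delta_pos": [0, 0, 0], "turn": 0, "jaw": -1}
    - {"delta_pos": [0, 0, 0], "turn": 0, "jaw": -1}
    - {"delta_pos": [0, 0, 0], "turn": 0, "jaw": -1}
    - {"delta_pos": [0, 0, 0], "turn": 0, "jaw": -1}

```text
time: 9.83
tool_pos: [0.6701, 0.1028, 0.2818]
tcp_rot: [2.218, 2.22, 0.006]
wrist_force: [0.3, -0.7, 5.6]
width: 0.645
grip_force: 33.4
```

>>> drive_tool:
  increments:
    - {"delta_pos": [0, 0, -15], "turn": 0, "jaw": -1}
    - {"delta_pos": [0, 0, -30], "turn": 0, "jaw": -1}
    - {"delta_pos": [0, 0, -35], "turn": 0, "jaw": -1}
    - {"delta_pos": [0, 0, -30], "turn": 0, "jaw": -1}
    - {"delta_pos": [0, 0, -10], "turn": 0, "jaw": -1}
    - {"delta_pos": [12, -4, 0], "turn": 0, "jaw": -1}
    - {"delta_pos": [25, -8, 0], "turn": 0, "jaw": -1}
    - {"delta_pos": [35, -9, 0], "turn": 0, "jaw": -1}

```text
time: 10.5
tool_pos: [0.6473, 0.1737, 0.3964]
tcp_rot: [-2.224, -2.218, 0.004]
wrist_force: [0.1, 0.9, -1.5]
width: 0.644
grip_force: 32.7
```

>>> drive_tool:
  increments:
    - {"delta_pos": [40, -9, 0], "turn": 0, "jaw": -1}
    - {"delta_pos": [40, -9, 0], "turn": 0, "jaw": -1}
    - {"delta_pos": [40, -9, 0], "turn": 0, "jaw": -1}
    - {"delta_pos": [40, -12, 0], "turn": 0, "jaw": -1}
    - {"delta_pos": [35, -11, 0], "turn": 0, "jaw": -1}
    - {"delta_pos": [25, -8, 0], "turn": 0, "jaw": -1}
    - {"delta_pos": [0, 0, 0], "turn": 0, "jaw": -1}
    - {"delta_pos": [0, 0, 0], "turn": 0, "jaw": -1}

```text
time: 11.17
tool_pos: [0.5878, 0.3965, 0.3952]
tcp_rot: [-2.215, -2.226, 0.007]
wrist_force: [0.3, -0.4, -0.6]
width: 0.643
grip_force: 32.7
```

>>> drive_tool:
  increments:
    - {"delta_pos": [0, 0, 35], "turn": 0, "jaw": -1}
    - {"delta_pos": [0, 0, 40], "turn": 0, "jaw": -1}
    - {"delta_pos": [0, 0, 40], "turn": 0, "jaw": -1}
    - {"delta_pos": [0, 0, 20], "turn": 0, "jaw": -1}
    - {"delta_pos": [0, 0, 0], "turn": 0, "jaw": -1}
    - {"delta_pos": [0, 0, 0], "turn": 0, "jaw": -1}
    - {"delta_pos": [0, 0, 0], "turn": 0, "jaw": -1}

```text
time: 11.75
tool_pos: [0.5907, 0.3941, 0.2649]
tcp_rot: [2.221, 2.221, 0.003]
wrist_force: [0.1, 0.4, 0.0]
width: 0.645
grip_force: 32.7
```

>>> drive_tool:
  increments:
    - {"delta_pos": [0, 0, 12], "turn": 0, "jaw": -1}
    - {"delta_pos": [0, 0, 5], "turn": 0, "jaw": -1}
    - {"delta_pos": [0, 0, 0], "turn": 0, "jaw": -1}
    - {"delta_pos": [0, 0, 0], "turn": 0, "jaw": -1}
    - {"delta_pos": [0, 0, 0], "turn": 0, "jaw": 0.5}
    - {"delta_pos": [0, 0, 0], "turn": 0, "jaw": 0.7}
    - {"delta_pos": [0, 0, 0], "turn": 0, "jaw": 1}
    - {"delta_pos": [0, 0, 0], "turn": 0, "jaw": 1}

```text
time: 12.42
tool_pos: [0.5899, 0.3946, 0.2471]
tcp_rot: [2.22, 2.223, 0.001]
wrist_force: [-0.0, 0.0, 0.2]
width: 0.999
grip_force: 0.0
```

>>> drive_tool:
  increments:
    - {"delta_pos": [0, 0, -20], "turn": 0, "jaw": 1}
    - {"delta_pos": [0, 0, -40], "turn": 0, "jaw": 1}
    - {"delta_pos": [0, 0, -40], "turn": 0, "jaw": 1}
    - {"delta_pos": [-20, 0, -20], "turn": 0, "jaw": 1}
    - {"delta_pos": [-38, -10, 0], "turn": 0, "jaw": 1}
    - {"delta_pos": [-38, -15, 0], "turn": 0, "jaw": 1}
    - {"delta_pos": [-38, -15, 0], "turn": 0, "jaw": 1}
    - {"delta_pos": [-38, -15, 0], "turn": 0, "jaw": 1}

```text
time: 13.08
tool_pos: [0.5341, 0.2211, 0.3671]
tcp_rot: [2.219, 2.223, 0.001]
wrist_force: [0.7, 0.2, 0.5]
width: 1.002
grip_force: 0.0
```

Run:
```python
from h import *
s=bot.read_state(); print(s["time"],s["tool_pos"],s["width"],s["wrist_force"].round(1))
for n in ("side","top"):
    c=cam(n)
    for u,v,a in cakes(c): print(n,u,v,a,onz(c,u,v,.04).round(4),onz(c,u,v,.096).round(4))
```

```text
13.0833 [0.53411108 0.2210601  0.36706553] 1.00154704894419 [0.7 0.2 0.5]
side 330.9 16.3 3576 [ 0.0571 -0.9029  0.04  ] [ 0.105  -0.8023  0.096 ]
side 329.0 216.3 538 [ 0.4452 -0.0959  0.04  ] [ 0.4695 -0.0444  0.096 ]
side 380.9 428.3 1310 [0.5769 0.377  0.04  ] [0.5933 0.3999 0.096 ]
top 302.4 269.2 389 [0.4353 0.0281 0.04  ] [0.4329 0.0265 0.096 ]
top 364.7 268.5 393 [ 0.4389 -0.1118  0.04  ] [ 0.4364 -0.1072  0.096 ]
top 523.5 454.7 306 [ 0.0398 -0.4599  0.04  ] [ 0.055  -0.4398  0.096 ]
```

>>> drive_tool:
  increments:
    - {"delta_pos": [-36, -16, 0], "turn": 0, "jaw": 1}
    - {"delta_pos": [-36, -17, 0], "turn": 0, "jaw": 1}
    - {"delta_pos": [-36, -18, 0], "turn": 0, "jaw": 1}
    - {"delta_pos": [-36, -18, 0], "turn": 0, "jaw": 1}
    - {"delta_pos": [-30, -18, 0], "turn": 0, "jaw": 1}
    - {"delta_pos": [-20, -12, 0], "turn": 0, "jaw": 1}
    - {"delta_pos": [0, 0, 35], "turn": 0, "jaw": 1}
    - {"delta_pos": [0, 0, 40], "turn": 0, "jaw": 1}

```text
time: 13.85
tool_pos: [0.4384, 0.0274, 0.2953]
tcp_rot: [2.217, 2.214, 0.013]
wrist_force: [1.4, 0.2, -0.7]
width: 1.005
grip_force: 0.0
```

>>> drive_tool:
  increments:
    - {"delta_pos": [0, 0, 0], "turn": 0, "jaw": 1}
    - {"delta_pos": [0, 0, 0], "turn": 0, "jaw": 1}

```text
time: 14.02
tool_pos: [0.4352, 0.0285, 0.2902]
tcp_rot: [-2.218, -2.22, 0.005]
wrist_force: [0.2, -0.1, -0.1]
width: 0.996
grip_force: 0.0
```

Run:
```python
from h import *
s=bot.read_state(); print(s["time"],s["tool_pos"])
w=cam("wrist"); cv2.imwrite("pics/w2.png",w["img"])
for u,v,a in cakes(w): print(u,v,a,onz(w,u,v,.036).round(4))
```

```text
14.0167 [0.43521943 0.02845165 0.29023488]
317.4 248.9 5269 [0.4349 0.0295 0.036 ]
```

>>> drive_tool:
  increments:
    - {"delta_pos": [0, 0, 35], "turn": 0, "jaw": 1}
    - {"delta_pos": [0, 0, 40], "turn": 0, "jaw": 1}
    - {"delta_pos": [0, 0, 32], "turn": 0, "jaw": 1}
    - {"delta_pos": [0, 0, 0], "turn": 0, "jaw": 1}
    - {"delta_pos": [0, 0, 0], "turn": 0, "jaw": 1}
    - {"delta_pos": [0, 0, 0], "turn": 0, "jaw": 0.3}
    - {"delta_pos": [0, 0, 0], "turn": 0, "jaw": -1}
    - {"delta_pos": [0, 0, 0], "turn": 0, "jaw": -1}

```text
time: 14.73
tool_pos: [0.4381, 0.0285, 0.1878]
tcp_rot: [2.217, 2.22, 0.006]
wrist_force: [-1.2, 0.6, 9.0]
width: 0.644
grip_force: 30.3
```

>>> drive_tool:
  increments:
    - {"delta_pos": [0, 0, 0], "turn": 0, "jaw": -1}
    - {"delta_pos": [0, 0, 0], "turn": 0, "jaw": -1}
    - {"delta_pos": [0, 0, 0], "turn": 0, "jaw": -1}
    - {"delta_pos": [0, 0, 0], "turn": 0, "jaw": -1}

```text
time: 15.07
tool_pos: [0.4381, 0.0284, 0.1878]
tcp_rot: [2.218, 2.22, 0.007]
wrist_force: [-1.9, 1.0, 7.1]
width: 0.641
grip_force: 30.7
```

>>> drive_tool:
  increments:
    - {"delta_pos": [0, 0, -15], "turn": 0, "jaw": -1}
    - {"delta_pos": [0, 0, -30], "turn": 0, "jaw": -1}
    - {"delta_pos": [0, 0, -38], "turn": 0, "jaw": -1}
    - {"delta_pos": [0, 0, -38], "turn": 0, "jaw": -1}
    - {"delta_pos": [0, 0, -39], "turn": 0, "jaw": -1}
    - {"delta_pos": [5, 14, 0], "turn": 0, "jaw": -1}
    - {"delta_pos": [9, 30, 0], "turn": 0, "jaw": -1}
    - {"delta_pos": [11, 36, 0], "turn": 0, "jaw": -1}

```text
time: 15.73
tool_pos: [0.5164, 0.0534, 0.3486]
tcp_rot: [2.218, 2.219, 0.007]
wrist_force: [0.4, 0.5, -0.2]
width: 0.644
grip_force: 32.6
```

>>> drive_tool:
  increments:
    - {"delta_pos": [11, 36, 0], "turn": 0, "jaw": -1}
    - {"delta_pos": [11, 36, 0], "turn": 0, "jaw": -1}
    - {"delta_pos": [11, 36, 0], "turn": 0, "jaw": -1}
    - {"delta_pos": [11, 30, 0], "turn": 0, "jaw": -1}
    - {"delta_pos": [5, 16, 0], "turn": 0, "jaw": -1}
    - {"delta_pos": [0, 0, 0], "turn": 0, "jaw": -1}
    - {"delta_pos": [0, 0, 0], "turn": 0, "jaw": -1}
    - {"delta_pos": [0, 0, 0], "turn": 0, "jaw": -1}

```text
time: 16.4
tool_pos: [0.6693, 0.1023, 0.3454]
tcp_rot: [2.22, 2.223, -0.0]
wrist_force: [0.5, 0.3, -0.4]
width: 0.643
grip_force: 32.5
```

Same sequence as before: set down, release, back off and wait.

>>> drive_tool:
  increments:
    - {"delta_pos": [0, 0, 15], "turn": 0, "jaw": -1}
    - {"delta_pos": [0, 0, 15], "turn": 0, "jaw": -1}
    - {"delta_pos": [0, 0, 10], "turn": 0, "jaw": -1}
    - {"delta_pos": [0, 0, 0], "turn": 0, "jaw": -1}
    - {"delta_pos": [0, 0, 0], "turn": 0, "jaw": -1}

```text
time: 16.82
tool_pos: [0.669, 0.1022, 0.3044]
tcp_rot: [-2.22, -2.221, 0.002]
wrist_force: [-1.4, -0.2, 2.2]
width: 0.642
grip_force: 32.5
```

>>> drive_tool:
  increments:
    - {"delta_pos": [0, 0, 0], "turn": 0, "jaw": 0.5}
    - {"delta_pos": [0, 0, 0], "turn": 0, "jaw": 0.7}
    - {"delta_pos": [0, 0, 0], "turn": 0, "jaw": 1}
    - {"delta_pos": [0, 0, 0], "turn": 0, "jaw": 1}
    - {"delta_pos": [0, 0, -20], "turn": 0, "jaw": 1}
    - {"delta_pos": [0, 0, -40], "turn": 0, "jaw": 1}
    - {"delta_pos": [0, 0, -40], "turn": 0, "jaw": 1}
    - {"delta_pos": [0, -10, 0], "turn": 0, "jaw": 1}

```text
time: 17.48
tool_pos: [0.6634, 0.1028, 0.4157]
tcp_rot: [2.213, 2.215, 0.021]
wrist_force: [2.1, -0.1, 2.0]
width: 1.0
grip_force: 0.0
```

>>> drive_tool:
  increments:
    - {"delta_pos": [0, -20, 0], "turn": 0, "jaw": 1}
    - {"delta_pos": [0, -30, 0], "turn": 0, "jaw": 1}
    - {"delta_pos": [0, -40, 0], "turn": 0, "jaw": 1}
    - {"delta_pos": [0, -40, 0], "turn": 0, "jaw": 1}
    - {"delta_pos": [0, 0, 0], "turn": 0, "jaw": 1}
    - {"delta_pos": [0, 0, 0], "turn": 0, "jaw": 1}
    - {"delta_pos": [0, 0, 0], "turn": 0, "jaw": 1}
    - {"delta_pos": [0, 0, 0], "turn": 0, "jaw": 1}

```text
time: 18.15
tool_pos: [0.5314, 0.1025, 0.4058]
tcp_rot: [2.219, 2.221, 0.003]
wrist_force: [-0.5, -0.2, 0.0]
width: 0.998
grip_force: 0.0
```

>>> drive_tool:
  increments:
    - {"delta_pos": [0, 0, 0], "turn": 0, "jaw": 1}
    - {"delta_pos": [0, 0, 0], "turn": 0, "jaw": 1}
    - {"delta_pos": [0, 0, 0], "turn": 0, "jaw": 1}
    - {"delta_pos": [0, 0, 0], "turn": 0, "jaw": 1}
    - {"delta_pos": [0, 0, 0], "turn": 0, "jaw": 1}
    - {"delta_pos": [0, 0, 0], "turn": 0, "jaw": 1}
    - {"delta_pos": [0, 0, 0], "turn": 0, "jaw": 1}
    - {"delta_pos": [0, 0, 0], "turn": 0, "jaw": 1}

```text
time: 18.82
tool_pos: [0.5301, 0.1024, 0.4047]
tcp_rot: [-2.22, -2.223, 0.0]
wrist_force: [-0.1, -1.4, -0.6]
width: 0.997
grip_force: 0.0
```

>>> drive_tool:
  increments:
    - {"delta_pos": [0, 0, 0], "turn": 0, "jaw": 1}
    - {"delta_pos": [0, 0, 0], "turn": 0, "jaw": 1}
    - {"delta_pos": [0, 0, 0], "turn": 0, "jaw": 1}
    - {"delta_pos": [0, 0, 0], "turn": 0, "jaw": 1}
    - {"delta_pos": [0, 0, 0], "turn": 0, "jaw": 1}
    - {"delta_pos": [0, 0, 0], "turn": 0, "jaw": 1}
    - {"delta_pos": [0, 0, 0], "turn": 0, "jaw": 1}
    - {"delta_pos": [0, 0, 0], "turn": 0, "jaw": 1}

```text
time: 19.48
tool_pos: [0.5301, 0.1024, 0.4047]
tcp_rot: [-2.22, -2.223, 0.0]
wrist_force: [-0.3, 0.1, -0.8]
width: 1.003
grip_force: 0.0
```

```bash
cat >> h.py <<'E'
def brass(img):
    h=cv2.cvtColor(img,cv2.COLOR_BGR2HSV); m=(h[...,0]>14)&(h[...,0]<28)&(h[...,1]>160); k=np.zeros_like(m); k[185:235,190:235]=m[185:235,190:235]
    v,u=np.nonzero(k); return u.mean().round(1),v.mean().round(1),len(v)
E
python3 - <<'E'
from h import *
s=bot.read_state(); print(s["time"],s["tool_pos"])
print("empty",brass(cv2.imread("pics/side0.png")))
for n in ("side","top"):
    c=cam(n); print(n,cakes(c)); cv2.imwrite(f"pics/{n}2.png",c["img"])
    if n=="side": print("now",brass(c["img"]))
E
```

```text
19.4833 [0.53006612 0.10238791 0.40468623]
empty (np.float64(210.8), np.float64(215.4), 162)
side [(np.float64(374.5), np.float64(2.5), 154), (np.float64(407.1), np.float64(88.6), 171), (np.float64(328.7), np.float64(216.2), 538), (np.float64(260.9), np.float64(287.8), 912), (np.float64(381.0), np.float64(428.3), 1287)]
now (np.float64(210.8), np.float64(215.4), 159)
top [(np.float64(135.2), np.float64(193.5), 544), (np.float64(364.7), np.float64(268.5), 394), (np.float64(523.5), np.float64(454.6), 307)]
```

Brass weight back at v 215.4, same as empty: cake B is light, so it goes on the board.

>>> drive_tool:
  increments:
    - {"delta_pos": [0, 25, 0], "turn": 0, "jaw": 1}
    - {"delta_pos": [0, 40, 0], "turn": 0, "jaw": 1}
    - {"delta_pos": [0, 40, 0], "turn": 0, "jaw": 1}
    - {"delta_pos": [0, 34, 0], "turn": 0, "jaw": 1}
    - {"delta_pos": [0, 0, 30], "turn": 0, "jaw": 1}
    - {"delta_pos": [0, 0, 38], "turn": 0, "jaw": 1}
    - {"delta_pos": [0, 0, 24], "turn": 0, "jaw": 1}
    - {"delta_pos": [0, 0, 10], "turn": 0, "jaw": 1}

```text
time: 20.25
tool_pos: [0.6674, 0.1023, 0.297]
tcp_rot: [-2.217, -2.219, 0.01]
wrist_force: [-0.9, 0.0, -1.1]
width: 1.0
grip_force: 0.0
```

>>> drive_tool:
  increments:
    - {"delta_pos": [0, 0, 0], "turn": 0, "jaw": 1}
    - {"delta_pos": [0, 0, 0], "turn": 0, "jaw": 0.3}
    - {"delta_pos": [0, 0, 0], "turn": 0, "jaw": -1}
    - {"delta_pos": [0, 0, 0], "turn": 0, "jaw": -1}
    - {"delta_pos": [0, 0, 0], "turn": 0, "jaw": -1}
    - {"delta_pos": [0, 0, 0], "turn": 0, "jaw": -1}
    - {"delta_pos": [0, 0, 0], "turn": 0, "jaw": -1}

```text
time: 20.83
tool_pos: [0.6696, 0.1026, 0.3042]
tcp_rot: [2.219, 2.221, 0.003]
wrist_force: [0.8, -0.5, 0.8]
width: 0.643
grip_force: 35.1
```

>>> drive_tool:
  increments:
    - {"delta_pos": [0, 0, -15], "turn": 0, "jaw": -1}
    - {"delta_pos": [0, 0, -30], "turn": 0, "jaw": -1}
    - {"delta_pos": [0, 0, -35], "turn": 0, "jaw": -1}
    - {"delta_pos": [0, 0, -20], "turn": 0, "jaw": -1}
    - {"delta_pos": [0, 0, 0], "turn": 0, "jaw": -1}
    - {"delta_pos": [0, 0, 0], "turn": 0, "jaw": -1}

```text
time: 21.33
tool_pos: [0.6694, 0.1026, 0.405]
tcp_rot: [2.219, 2.221, 0.005]
wrist_force: [-0.3, 0.5, -0.6]
width: 0.646
grip_force: 35.1
```

Run:
```python
from h import *
s=bot.read_state(); print(s["time"],s["tool_pos"],s["wrist_force"].round(1))
c=cam("side"); cv2.imwrite("pics/s3.png",c["img"][100:340,60:380]); print(cakes(c))
w=cam("wrist"); cv2.imwrite("pics/w3.png",w["img"])
```

```text
21.3333 [0.66943643 0.10257347 0.40497409] [-0.3  0.5 -0.6]
[(np.float64(303.4), np.float64(13.7), 1268), (np.float64(407.3), np.float64(88.9), 175), (np.float64(328.9), np.float64(216.3), 532), (np.float64(255.8), np.float64(249.3), 1018), (np.float64(380.9), np.float64(428.3), 1307)]
```

View pics/s3.png

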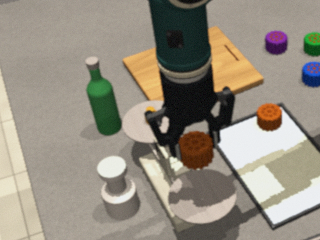

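The cake is held level at (196,150) in the crop. Now to the board.

>>> drive_tool:
  increments:
    - {"delta_pos": [-15, -5, 0], "turn": 0, "jaw": -1}
    - {"delta_pos": [-30, -9, 0], "turn": 0, "jaw": -1}
    - {"delta_pos": [-38, -12, 0], "turn": 0, "jaw": -1}
    - {"delta_pos": [-39, -12, 0], "turn": 0, "jaw": -1}
    - {"delta_pos": [-39, -12, 0], "turn": 0, "jaw": -1}
    - {"delta_pos": [-39, -12, 0], "turn": 0, "jaw": -1}
    - {"delta_pos": [-39, -12, 0], "turn": 0, "jaw": -1}
    - {"delta_pos": [-39, -12, 0], "turn": 0, "jaw": -1}

```text
time: 22.1
tool_pos: [0.5813, -0.1776, 0.4004]
tcp_rot: [-2.218, -2.22, 0.003]
wrist_force: [-0.3, -1.0, -1.3]
width: 0.644
grip_force: 35.1
```

>>> drive_tool:
  increments:
    - {"delta_pos": [-39, -12, 0], "turn": 0, "jaw": -1}
    - {"delta_pos": [-39, -12, 0], "turn": 0, "jaw": -1}
    - {"delta_pos": [-34, -12, 0], "turn": 0, "jaw": -1}
    - {"delta_pos": [-22, -7, 0], "turn": 0, "jaw": -1}
    - {"delta_pos": [0, 0, 30], "turn": 0, "jaw": -1}
    - {"delta_pos": [0, 0, 40], "turn": 0, "jaw": -1}
    - {"delta_pos": [0, 0, 40], "turn": 0, "jaw": -1}
    - {"delta_pos": [0, 0, 40], "turn": 0, "jaw": -1}

```text
time: 22.77
tool_pos: [0.5386, -0.3101, 0.2497]
tcp_rot: [-2.22, -2.22, 0.001]
wrist_force: [1.4, -0.6, -1.5]
width: 0.642
grip_force: 35.1
```

>>> drive_tool:
  increments:
    - {"delta_pos": [0, 0, 25], "turn": 0, "jaw": -1}
    - {"delta_pos": [0, 0, 10], "turn": 0, "jaw": -1}
    - {"delta_pos": [0, 0, 5], "turn": 0, "jaw": -1}
    - {"delta_pos": [0, 0, 0], "turn": 0, "jaw": -1}
    - {"delta_pos": [0, 0, 0], "turn": 0, "jaw": -1}
    - {"delta_pos": [0, 0, 0], "turn": 0, "jaw": -1}

```text
time: 23.27
tool_pos: [0.5416, -0.3104, 0.2152]
tcp_rot: [2.217, 2.22, 0.001]
wrist_force: [-0.2, -0.6, -0.8]
width: 0.641
grip_force: 35.1
```

>>> drive_tool:
  increments:
    - {"delta_pos": [0, 0, 7], "turn": 0, "jaw": -1}
    - {"delta_pos": [0, 0, 2], "turn": 0, "jaw": -1}
    - {"delta_pos": [0, 0, 0], "turn": 0, "jaw": -1}
    - {"delta_pos": [0, 0, 0], "turn": 0, "jaw": -1}

```text
time: 23.6
tool_pos: [0.5414, -0.3102, 0.2058]
tcp_rot: [2.218, 2.22, 0.001]
wrist_force: [-0.1, -0.8, 6.3]
width: 0.645
grip_force: 35.4
```

>>> drive_tool:
  increments:
    - {"delta_pos": [0, 0, 1], "turn": 0, "jaw": -1}
    - {"delta_pos": [0, 0, 0], "turn": 0, "jaw": -1}
    - {"delta_pos": [0, 0, 0], "turn": 0, "jaw": -1}

```text
time: 23.85
tool_pos: [0.5414, -0.3102, 0.2057]
tcp_rot: [2.218, 2.22, 0.001]
wrist_force: [-3.2, 1.8, 10.8]
width: 0.644
grip_force: 36.2
```

>>> drive_tool:
  increments:
    - {"delta_pos": [0, 0, 0], "turn": 0, "jaw": 0.5}
    - {"delta_pos": [0, 0, 0], "turn": 0, "jaw": 0.7}
    - {"delta_pos": [0, 0, 0], "turn": 0, "jaw": 1}
    - {"delta_pos": [0, 0, 0], "turn": 0, "jaw": 1}
    - {"delta_pos": [0, 0, -20], "turn": 0, "jaw": 1}
    - {"delta_pos": [0, 0, -40], "turn": 0, "jaw": 1}
    - {"delta_pos": [0, 0, -30], "turn": 0, "jaw": 1}
    - {"delta_pos": [20, -12, 0], "turn": 0, "jaw": 1}

```text
time: 24.52
tool_pos: [0.5326, -0.2934, 0.3008]
tcp_rot: [2.21, 2.21, 0.005]
wrist_force: [0.7, -0.5, 2.0]
width: 1.002
grip_force: 0.0
```

>>> drive_tool:
  increments:
    - {"delta_pos": [34, -18, 0], "turn": 0, "jaw": 1}
    - {"delta_pos": [34, -18, 0], "turn": 0, "jaw": 1}
    - {"delta_pos": [34, -18, 0], "turn": 0, "jaw": 1}
    - {"delta_pos": [34, -18, 0], "turn": 0, "jaw": 1}
    - {"delta_pos": [30, -13, 0], "turn": 0, "jaw": 1}
    - {"delta_pos": [12, -6, 0], "turn": 0, "jaw": 1}
    - {"delta_pos": [0, 0, 0], "turn": 0, "jaw": 1}
    - {"delta_pos": [0, 0, 0], "turn": 0, "jaw": 1}

```text
time: 25.18
tool_pos: [0.4375, -0.1115, 0.2929]
tcp_rot: [2.217, 2.223, 0.0]
wrist_force: [-0.2, 0.0, 0.5]
width: 0.998
grip_force: 0.0
```

Run:
```python
from h import *
s=bot.read_state(); print(s["time"],s["tool_pos"])
for n in ("wrist","top","side"):
    c=cam(n); cv2.imwrite(f"pics/{n}4.png",c["img"])
    for u,v,a in cakes(c): print(n,u,v,a,onz(c,u,v,.036).round(4),onz(c,u,v,.052)[:2].round(4),onz(c,u,v,.092)[:2].round(4))
```

```text
25.1833 [ 0.4374728  -0.11150699  0.29287924]
wrist 317.7 248.4 4930 [ 0.4389 -0.1112  0.036 ] [ 0.4388 -0.1064] [ 0.4386 -0.0946]
top 135.1 193.5 542 [0.6019 0.4124 0.036 ] [0.5992 0.4071] [0.5922 0.3939]
top 453.1 223.3 458 [ 0.545  -0.3128  0.036 ] [ 0.5429 -0.3089] [ 0.5377 -0.2993]
top 523.4 454.8 304 [ 0.0385 -0.4611  0.036 ] [ 0.0428 -0.4554] [ 0.0537 -0.441 ]
side 407.4 88.5 170 [ 0.0432 -0.4526  0.036 ] [ 0.0571 -0.4318] [ 0.0918 -0.3797]
side 251.7 171.1 490 [ 0.5416 -0.312   0.036 ] [ 0.5469 -0.2936] [ 0.5601 -0.2476]
side 328.7 216.4 531 [ 0.4441 -0.0996  0.036 ] [ 0.4511 -0.0849] [ 0.4684 -0.048 ]
side 381.0 428.1 1272 [0.5754 0.3752 0.036 ] [0.5801 0.3817] [0.5918 0.398 ]
```

Cake C is unmoved at (0.439,-0.111), and cakes A and B sit where placed. Grasp C.

>>> drive_tool:
  increments:
    - {"delta_pos": [0, 1.5, 35], "turn": 0, "jaw": 1}
    - {"delta_pos": [0, 0, 40], "turn": 0, "jaw": 1}
    - {"delta_pos": [0, 0, 33], "turn": 0, "jaw": 1}
    - {"delta_pos": [0, 0, 0], "turn": 0, "jaw": 1}
    - {"delta_pos": [0, 0, 0], "turn": 0, "jaw": 1}
    - {"delta_pos": [0, 0, 0], "turn": 0, "jaw": 0.3}
    - {"delta_pos": [0, 0, 0], "turn": 0, "jaw": -1}
    - {"delta_pos": [0, 0, 0], "turn": 0, "jaw": -1}

```text
time: 26.0
tool_pos: [0.4405, -0.1124, 0.1874]
tcp_rot: [2.217, 2.219, 0.003]
wrist_force: [-0.3, -0.1, 1.6]
width: 0.647
grip_force: 31.4
```

>>> drive_tool:
  increments:
    - {"delta_pos": [0, 0, 0], "turn": 0, "jaw": -1}
    - {"delta_pos": [0, 0, 0], "turn": 0, "jaw": -1}
    - {"delta_pos": [0, 0, 0], "turn": 0, "jaw": -1}
    - {"delta_pos": [0, 0, 0], "turn": 0, "jaw": -1}

```text
time: 26.33
tool_pos: [0.4404, -0.1124, 0.1874]
tcp_rot: [2.217, 2.219, 0.003]
wrist_force: [-0.9, -1.3, 6.9]
width: 0.641
grip_force: 32.0
```

>>> drive_tool:
  increments:
    - {"delta_pos": [0, 0, -15], "turn": 0, "jaw": -1}
    - {"delta_pos": [0, 0, -30], "turn": 0, "jaw": -1}
    - {"delta_pos": [0, 0, -38], "turn": 0, "jaw": -1}
    - {"delta_pos": [0, 0, -38], "turn": 0, "jaw": -1}
    - {"delta_pos": [0, 0, -39], "turn": 0, "jaw": -1}
    - {"delta_pos": [14, 14, 0], "turn": 0, "jaw": -1}
    - {"delta_pos": [26, 28, 0], "turn": 0, "jaw": -1}
    - {"delta_pos": [27, 30, 0], "turn": 0, "jaw": -1}

```text
time: 27.0
tool_pos: [0.5112, -0.0445, 0.3478]
tcp_rot: [2.22, 2.216, 0.005]
wrist_force: [0.3, -0.6, -1.2]
width: 0.645
grip_force: 32.4
```

>>> drive_tool:
  increments:
    - {"delta_pos": [27, 30, 0], "turn": 0, "jaw": -1}
    - {"delta_pos": [27, 30, 0], "turn": 0, "jaw": -1}
    - {"delta_pos": [27, 30, 0], "turn": 0, "jaw": -1}
    - {"delta_pos": [27, 30, 0], "turn": 0, "jaw": -1}
    - {"delta_pos": [26, 26, 0], "turn": 0, "jaw": -1}
    - {"delta_pos": [12, 12, 0], "turn": 0, "jaw": -1}
    - {"delta_pos": [0, 0, 0], "turn": 0, "jaw": -1}
    - {"delta_pos": [0, 0, 0], "turn": 0, "jaw": -1}

```text
time: 27.67
tool_pos: [0.6688, 0.1024, 0.3452]
tcp_rot: [2.218, 2.224, 0.0]
wrist_force: [-0.7, 1.2, -1.8]
width: 0.648
grip_force: 32.4
```

>>> drive_tool:
  increments:
    - {"delta_pos": [0, 0, 0], "turn": 0, "jaw": -1}
    - {"delta_pos": [0, 0, 0], "turn": 0, "jaw": -1}

```text
time: 27.83
tool_pos: [0.6677, 0.1006, 0.345]
tcp_rot: [-2.221, -2.222, 0.001]
wrist_force: [0.5, -0.4, -0.4]
width: 0.641
grip_force: 32.4
```

>>> drive_tool:
  increments:
    - {"delta_pos": [1.5, 2, 15], "turn": 0, "jaw": -1}
    - {"delta_pos": [0, 0, 15], "turn": 0, "jaw": -1}
    - {"delta_pos": [0, 0, 9.5], "turn": 0, "jaw": -1}
    - {"delta_pos": [0, 0, 0], "turn": 0, "jaw": -1}
    - {"delta_pos": [0, 0, 0], "turn": 0, "jaw": -1}

```text
time: 28.25
tool_pos: [0.6698, 0.1025, 0.3038]
tcp_rot: [-2.22, -2.221, 0.004]
wrist_force: [-1.3, -0.8, 0.1]
width: 0.646
grip_force: 32.3
```

>>> drive_tool:
  increments:
    - {"delta_pos": [0, 0, 0], "turn": 0, "jaw": 0.5}
    - {"delta_pos": [0, 0, 0], "turn": 0, "jaw": 0.7}
    - {"delta_pos": [0, 0, 0], "turn": 0, "jaw": 1}
    - {"delta_pos": [0, 0, 0], "turn": 0, "jaw": 1}
    - {"delta_pos": [0, 0, -20], "turn": 0, "jaw": 1}
    - {"delta_pos": [0, 0, -40], "turn": 0, "jaw": 1}
    - {"delta_pos": [0, 0, -40], "turn": 0, "jaw": 1}
    - {"delta_pos": [0, -10, 0], "turn": 0, "jaw": 1}

```text
time: 28.92
tool_pos: [0.6639, 0.1033, 0.4163]
tcp_rot: [2.213, 2.215, 0.022]
wrist_force: [1.5, -0.2, 2.1]
width: 0.997
grip_force: 0.0
```

>>> drive_tool:
  increments:
    - {"delta_pos": [0, -20, 0], "turn": 0, "jaw": 1}
    - {"delta_pos": [0, -30, 0], "turn": 0, "jaw": 1}
    - {"delta_pos": [0, -40, 0], "turn": 0, "jaw": 1}
    - {"delta_pos": [0, -40, 0], "turn": 0, "jaw": 1}
    - {"delta_pos": [0, 0, 0], "turn": 0, "jaw": 1}
    - {"delta_pos": [0, 0, 0], "turn": 0, "jaw": 1}
    - {"delta_pos": [0, 0, 0], "turn": 0, "jaw": 1}
    - {"delta_pos": [0, 0, 0], "turn": 0, "jaw": 1}

```text
time: 29.58
tool_pos: [0.5318, 0.103, 0.4064]
tcp_rot: [2.219, 2.221, 0.004]
wrist_force: [-0.2, 0.1, 0.4]
width: 1.002
grip_force: 0.0
```

>>> drive_tool:
  increments:
    - {"delta_pos": [0, 0, 0], "turn": 0, "jaw": 1}
    - {"delta_pos": [0, 0, 0], "turn": 0, "jaw": 1}
    - {"delta_pos": [0, 0, 0], "turn": 0, "jaw": 1}
    - {"delta_pos": [0, 0, 0], "turn": 0, "jaw": 1}
    - {"delta_pos": [0, 0, 0], "turn": 0, "jaw": 1}
    - {"delta_pos": [0, 0, 0], "turn": 0, "jaw": 1}
    - {"delta_pos": [0, 0, 0], "turn": 0, "jaw": 1}
    - {"delta_pos": [0, 0, 0], "turn": 0, "jaw": 1}

```text
time: 30.25
tool_pos: [0.5306, 0.1029, 0.4051]
tcp_rot: [-2.22, -2.223, 0.0]
wrist_force: [-0.4, 0.5, 0.5]
width: 1.002
grip_force: 0.0
```

>>> drive_tool:
  increments:
    - {"delta_pos": [0, 0, 0], "turn": 0, "jaw": 1}
    - {"delta_pos": [0, 0, 0], "turn": 0, "jaw": 1}
    - {"delta_pos": [0, 0, 0], "turn": 0, "jaw": 1}
    - {"delta_pos": [0, 0, 0], "turn": 0, "jaw": 1}
    - {"delta_pos": [0, 0, 0], "turn": 0, "jaw": 1}
    - {"delta_pos": [0, 0, 0], "turn": 0, "jaw": 1}
    - {"delta_pos": [0, 0, 0], "turn": 0, "jaw": 1}
    - {"delta_pos": [0, 0, 0], "turn": 0, "jaw": 1}

```text
time: 30.92
tool_pos: [0.5306, 0.1029, 0.4052]
tcp_rot: [-2.22, -2.223, -0.0]
wrist_force: [0.1, -0.2, 0.2]
width: 1.001
grip_force: 0.0
```

Run:
```python
from h import *
s=bot.read_state(); print(s["time"],s["tool_pos"])
for n in ("side","top"):
    c=cam(n); print(n,cakes(c)); cv2.imwrite(f"pics/{n}5.png",c["img"])
    if n=="side": print("now",brass(c["img"]))
```

```text
30.9167 [0.53059225 0.10289006 0.40518934]
side [(np.float64(407.2), np.float64(88.7), 177), (np.float64(251.7), np.float64(171.2), 492), (np.float64(260.8), np.float64(288.6), 908), (np.float64(381.0), np.float64(428.3), 1295)]
now (np.float64(210.7), np.float64(214.7), 160)
top [(np.float64(135.1), np.float64(193.5), 545), (np.float64(453.0), np.float64(223.4), 465), (np.float64(523.4), np.float64(454.8), 306)]
```

>>> drive_tool:
  increments:
    - {"delta_pos": [0, 0, 0], "turn": 0, "jaw": 1}
    - {"delta_pos": [0, 0, 0], "turn": 0, "jaw": 1}
    - {"delta_pos": [0, 0, 0], "turn": 0, "jaw": 1}
    - {"delta_pos": [0, 0, 0], "turn": 0, "jaw": 1}
    - {"delta_pos": [0, 0, 0], "turn": 0, "jaw": 1}
    - {"delta_pos": [0, 0, 0], "turn": 0, "jaw": 1}
    - {"delta_pos": [0, 0, 0], "turn": 0, "jaw": 1}
    - {"delta_pos": [0, 0, 0], "turn": 0, "jaw": 1}

```text
time: 31.68
tool_pos: [0.5306, 0.1029, 0.4052]
tcp_rot: [-2.22, -2.223, 0.0]
wrist_force: [0.1, 0.8, -0.1]
width: 0.999
grip_force: 0.0
```

Run:
```python
from h import *
c=cam("side"); print(cakes(c),brass(c["img"]))
```

```text
[(np.float64(407.3), np.float64(88.7), 171), (np.float64(251.7), np.float64(171.1), 492), (np.float64(260.7), np.float64(288.6), 910), (np.float64(381.0), np.float64(428.2), 1290)] (np.float64(210.7), np.float64(214.7), 159)
```

C's reading is steady just off the light stop, about 8 g short. It goes on the board.

>>> drive_tool:
  increments:
    - {"delta_pos": [0, 25, 0], "turn": 0, "jaw": 1}
    - {"delta_pos": [0, 40, 0], "turn": 0, "jaw": 1}
    - {"delta_pos": [0, 40, 0], "turn": 0, "jaw": 1}
    - {"delta_pos": [0, 34, 0], "turn": 0, "jaw": 1}
    - {"delta_pos": [0, 0, 30], "turn": 0, "jaw": 1}
    - {"delta_pos": [0, 0, 38], "turn": 0, "jaw": 1}
    - {"delta_pos": [0, 0, 26], "turn": 0, "jaw": 1}
    - {"delta_pos": [0, 0, 10], "turn": 0, "jaw": 1}

```text
time: 32.4
tool_pos: [0.6678, 0.1027, 0.2952]
tcp_rot: [-2.217, -2.218, 0.011]
wrist_force: [-0.5, 1.2, -0.2]
width: 1.003
grip_force: 0.0
```

>>> drive_tool:
  increments:
    - {"delta_pos": [0, 0, 0], "turn": 0, "jaw": 1}
    - {"delta_pos": [0, 0, 0], "turn": 0, "jaw": 0.3}
    - {"delta_pos": [0, 0, 0], "turn": 0, "jaw": -1}
    - {"delta_pos": [0, 0, 0], "turn": 0, "jaw": -1}
    - {"delta_pos": [0, 0, 0], "turn": 0, "jaw": -1}
    - {"delta_pos": [0, 0, 0], "turn": 0, "jaw": -1}
    - {"delta_pos": [0, 0, 0], "turn": 0, "jaw": -1}

```text
time: 32.98
tool_pos: [0.67, 0.1031, 0.3026]
tcp_rot: [2.219, 2.221, 0.003]
wrist_force: [0.6, -0.0, 0.7]
width: 0.639
grip_force: 35.2
```

>>> drive_tool:
  increments:
    - {"delta_pos": [0, 0, -15], "turn": 0, "jaw": -1}
    - {"delta_pos": [0, 0, -30], "turn": 0, "jaw": -1}
    - {"delta_pos": [0, 0, -35], "turn": 0, "jaw": -1}
    - {"delta_pos": [0, 0, -20], "turn": 0, "jaw": -1}
    - {"delta_pos": [0, 0, 0], "turn": 0, "jaw": -1}
    - {"delta_pos": [-15, -4, 0], "turn": 0, "jaw": -1}
    - {"delta_pos": [-30, -8, 0], "turn": 0, "jaw": -1}

```text
time: 33.57
tool_pos: [0.6574, 0.0597, 0.4002]
tcp_rot: [-2.215, -2.226, -0.001]
wrist_force: [1.3, -1.7, -1.5]
width: 0.644
grip_force: 35.2
```

Run:
```python
from h import *
s=bot.read_state(); print(s["time"],s["tool_pos"])
c=cam("side"); print(cakes(c));
```

```text
33.5667 [0.65737503 0.0596658  0.40016858]
[(np.float64(295.1), np.float64(7.9), 500), (np.float64(407.1), np.float64(88.7), 172), (np.float64(254.2), np.float64(231.6), 932), (np.float64(380.9), np.float64(428.3), 1301)]
```

>>> drive_tool:
  increments:
    - {"delta_pos": [-38, -10, 0], "turn": 0, "jaw": -1}
    - {"delta_pos": [-39, -10, 0], "turn": 0, "jaw": -1}
    - {"delta_pos": [-39, -10, 0], "turn": 0, "jaw": -1}
    - {"delta_pos": [-39, -10, 0], "turn": 0, "jaw": -1}
    - {"delta_pos": [-39, -10, 0], "turn": 0, "jaw": -1}
    - {"delta_pos": [-39, -10, 0], "turn": 0, "jaw": -1}
    - {"delta_pos": [-39, -10, 0], "turn": 0, "jaw": -1}
    - {"delta_pos": [-39, -10, 0], "turn": 0, "jaw": -1}

```text
time: 34.28
tool_pos: [0.5759, -0.2551, 0.3988]
tcp_rot: [-2.218, -2.22, 0.003]
wrist_force: [1.1, -0.2, -1.4]
width: 0.637
grip_force: 35.2
```

>>> drive_tool:
  increments:
    - {"delta_pos": [-39, -10, 0], "turn": 0, "jaw": -1}
    - {"delta_pos": [-39, -10, 0], "turn": 0, "jaw": -1}
    - {"delta_pos": [-34, -10, 0], "turn": 0, "jaw": -1}
    - {"delta_pos": [-20, -8, 0], "turn": 0, "jaw": -1}
    - {"delta_pos": [0, 0, 30], "turn": 0, "jaw": -1}
    - {"delta_pos": [0, 0, 40], "turn": 0, "jaw": -1}
    - {"delta_pos": [0, 0, 40], "turn": 0, "jaw": -1}
    - {"delta_pos": [0, 0, 40], "turn": 0, "jaw": -1}

```text
time: 34.95
tool_pos: [0.5382, -0.3853, 0.248]
tcp_rot: [-2.22, -2.219, 0.001]
wrist_force: [1.0, -0.2, -0.6]
width: 0.644
grip_force: 35.2
```

>>> drive_tool:
  increments:
    - {"delta_pos": [0, 0, 23], "turn": 0, "jaw": -1}
    - {"delta_pos": [0, 0, 10], "turn": 0, "jaw": -1}
    - {"delta_pos": [0, 0, 3], "turn": 0, "jaw": -1}
    - {"delta_pos": [0, 0, 0], "turn": 0, "jaw": -1}
    - {"delta_pos": [0, 0, 0], "turn": 0, "jaw": -1}
    - {"delta_pos": [0, 0, 0], "turn": 0, "jaw": -1}

```text
time: 35.45
tool_pos: [0.5411, -0.386, 0.2179]
tcp_rot: [2.217, 2.219, 0.001]
wrist_force: [-0.0, 0.4, -1.2]
width: 0.642
grip_force: 35.2
```

>>> drive_tool:
  increments:
    - {"delta_pos": [0, 0, 9], "turn": 0, "jaw": -1}
    - {"delta_pos": [0, 0, 2.5], "turn": 0, "jaw": -1}
    - {"delta_pos": [0, 0, 0], "turn": 0, "jaw": -1}
    - {"delta_pos": [0, 0, 0], "turn": 0, "jaw": -1}

```text
time: 35.78
tool_pos: [0.5409, -0.3858, 0.2059]
tcp_rot: [2.217, 2.221, 0.0]
wrist_force: [-0.6, -0.4, 5.4]
width: 0.642
grip_force: 35.9
```

>>> drive_tool:
  increments:
    - {"delta_pos": [0, 0, 1], "turn": 0, "jaw": -1}
    - {"delta_pos": [0, 0, 0], "turn": 0, "jaw": -1}
    - {"delta_pos": [0, 0, 0], "turn": 0, "jaw": -1}

```text
time: 36.03
tool_pos: [0.5409, -0.3858, 0.2059]
tcp_rot: [2.217, 2.221, -0.0]
wrist_force: [-2.7, 2.1, 9.3]
width: 0.643
grip_force: 36.4
```

>>> drive_tool:
  increments:
    - {"delta_pos": [0, 0, 0], "turn": 0, "jaw": 0.5}
    - {"delta_pos": [0, 0, 0], "turn": 0, "jaw": 0.7}
    - {"delta_pos": [0, 0, 0], "turn": 0, "jaw": 1}
    - {"delta_pos": [0, 0, 0], "turn": 0, "jaw": 1}
    - {"delta_pos": [0, 0, -20], "turn": 0, "jaw": 1}
    - {"delta_pos": [0, 0, -40], "turn": 0, "jaw": 1}
    - {"delta_pos": [0, 0, -40], "turn": 0, "jaw": 1}
    - {"delta_pos": [20, -5, -20], "turn": 0, "jaw": 1}

```text
time: 36.7
tool_pos: [0.5366, -0.3681, 0.3279]
tcp_rot: [2.216, 2.214, 0.0]
wrist_force: [1.6, -1.2, 1.5]
width: 0.998
grip_force: 0.0
```

>>> drive_tool:
  increments:
    - {"delta_pos": [38, -8, 0], "turn": 0, "jaw": 1}
    - {"delta_pos": [38, -8, 0], "turn": 0, "jaw": 1}
    - {"delta_pos": [38, -8, 0], "turn": 0, "jaw": 1}
    - {"delta_pos": [38, -8, 0], "turn": 0, "jaw": 1}
    - {"delta_pos": [38, -8, 0], "turn": 0, "jaw": 1}
    - {"delta_pos": [38, -8, 0], "turn": 0, "jaw": 1}
    - {"delta_pos": [38, -8, 0], "turn": 0, "jaw": 1}
    - {"delta_pos": [38, -8, 0], "turn": 0, "jaw": 1}

```text
time: 37.37
tool_pos: [0.4699, -0.0596, 0.3225]
tcp_rot: [-2.221, -2.222, -0.0]
wrist_force: [0.9, 0.9, 0.6]
width: 0.997
grip_force: 0.0
```

>>> drive_tool:
  increments:
    - {"delta_pos": [38, -8, 0], "turn": 0, "jaw": 1}
    - {"delta_pos": [38, -8, 0], "turn": 0, "jaw": 1}
    - {"delta_pos": [38, -8, 0], "turn": 0, "jaw": 1}
    - {"delta_pos": [38, -8, 0], "turn": 0, "jaw": 1}
    - {"delta_pos": [38, -8, 0], "turn": 0, "jaw": 1}
    - {"delta_pos": [38, -8, 0], "turn": 0, "jaw": 1}
    - {"delta_pos": [38, -8, 0], "turn": 0, "jaw": 1}
    - {"delta_pos": [38, -8, 0], "turn": 0, "jaw": 1}

```text
time: 38.03
tool_pos: [0.4055, 0.2445, 0.3227]
tcp_rot: [2.22, 2.223, 0.0]
wrist_force: [0.6, -0.8, 0.1]
width: 0.999
grip_force: 0.0
```

>>> drive_tool:
  increments:
    - {"delta_pos": [0, 0, 0], "turn": -0.12, "jaw": 1}
    - {"delta_pos": [0, 0, 0], "turn": -0.12, "jaw": 1}
    - {"delta_pos": [0, 0, 0], "turn": -0.12, "jaw": 1}
    - {"delta_pos": [0, 0, 0], "turn": -0.12, "jaw": 1}
    - {"delta_pos": [0, 0, 0], "turn": -0.12, "jaw": 1}
    - {"delta_pos": [0, 0, 0], "turn": -0.12, "jaw": 1}
    - {"delta_pos": [0, 0, 0], "turn": -0.12, "jaw": 1}
    - {"delta_pos": [0, 0, 0], "turn": -0.12, "jaw": 1}

```text
time: 38.7
tool_pos: [0.4063, 0.2428, 0.3224]
tcp_rot: [-0.934, -2.999, 0.001]
wrist_force: [-0.5, 0.0, 0.2]
width: 0.997
grip_force: 0.0
```

>>> drive_tool:
  increments:
    - {"delta_pos": [0, 0, 0], "turn": -0.12, "jaw": 1}
    - {"delta_pos": [0, 0, 0], "turn": -0.12, "jaw": 1}
    - {"delta_pos": [0, 0, 0], "turn": -0.12, "jaw": 1}
    - {"delta_pos": [0, 0, 0], "turn": -0.12, "jaw": 1}
    - {"delta_pos": [0, 0, 0], "turn": -0.1, "jaw": 1}
    - {"delta_pos": [0, 0, 0], "turn": 0, "jaw": 1}
    - {"delta_pos": [0, 0, 0], "turn": 0, "jaw": 1}

```text
time: 39.28
tool_pos: [0.4063, 0.2427, 0.3224]
tcp_rot: [-0.051, -3.141, 0.0]
wrist_force: [-0.1, -0.1, 1.0]
width: 0.999
grip_force: 0.0
```

Run:
```python
from h import *
s=bot.read_state(); print(s["time"],s["tool_pos"],R.from_rotvec(s["tcp_rot"]).as_matrix().round(3),s["q"].round(2))
for n,z in (("top",.053),("side",.049)):
    c=cam(n); cv2.imwrite(f"pics/{n}6.png",c["img"])
    for u,v,a in cakes(c): print(n,u,v,a,onz(c,u,v,z-.02).round(4),onz(c,u,v,z)[:2].round(4),onz(c,u,v,z+.042)[:2].round(4))
w=cam("wrist"); cv2.imwrite("pics/w6.png",w["img"]); print(pix(w,[.354,.35,.036]))
```

```text
39.2833 [0.40632695 0.24272349 0.32244087] [[-0.999  0.033 -0.   ]
 [ 0.033  0.999 -0.   ]
 [ 0.    -0.    -1.   ]] [ 0.49 -0.05  2.11 -0.    1.08 -1.05]
top 135.1 193.4 540 [0.6027 0.4135 0.033 ] [0.5992 0.4068] [0.5919 0.3929]
top 452.9 223.4 459 [ 0.5451 -0.3131  0.033 ] [ 0.5425 -0.3082] [ 0.5371 -0.2981]
top 487.1 224.0 479 [ 0.545  -0.3913  0.033 ] [ 0.5424 -0.3852] [ 0.537  -0.3725]
top 523.5 454.7 306 [ 0.0379 -0.4624  0.033 ] [ 0.0433 -0.4552] [ 0.0547 -0.4402]
side 324.8 10.7 1925 [ 0.0491 -0.9653  0.029 ] [ 0.0662 -0.9285] [ 0.1021 -0.8512]
side 407.2 88.7 178 [ 0.0381 -0.4611  0.029 ] [ 0.0555 -0.4351] [ 0.0918 -0.3804]
side 246.4 162.2 927 [ 0.5394 -0.3561  0.029 ] [ 0.546  -0.3323] [ 0.5598 -0.2824]
side 380.9 428.2 1296 [0.5736 0.3724 0.029 ] [0.5795 0.3806] [0.5917 0.3977]
(np.float64(472.4167261850675), np.float64(156.0460068322438))
```

View pics/top6.png

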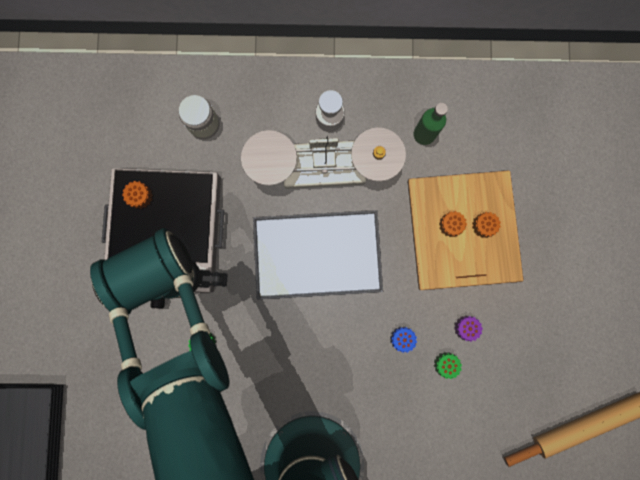

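View pics/w6.png

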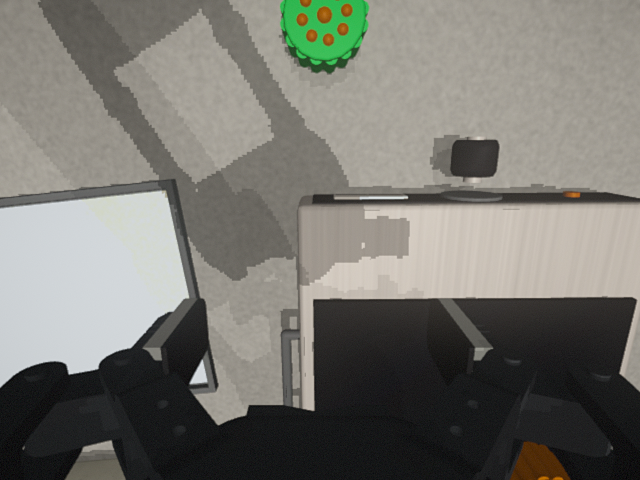

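Top view: cake A is on the glass (135,194), and B and C are on the board (453,223) and (487,224). All three lie well inside their surfaces, and the bystanders are unmoved. Wrist view: the knob is at (475,157), within 3 px of the prediction.

>>> drive_tool:
  increments:
    - {"delta_pos": [14, 26.5, 0], "turn": 0, "jaw": 1}
    - {"delta_pos": [14, 27, 0], "turn": 0, "jaw": 1}
    - {"delta_pos": [14, 27, 0], "turn": 0, "jaw": 1}
    - {"delta_pos": [14, 26, 0], "turn": 0, "jaw": 1}
    - {"delta_pos": [0, 0, 30], "turn": 0, "jaw": 1}
    - {"delta_pos": [0, 0, 30], "turn": 0, "jaw": 1}
    - {"delta_pos": [0, 0, 0], "turn": 0, "jaw": 1}
    - {"delta_pos": [0, 0, 0], "turn": 0, "jaw": 1}

```text
time: 40.1
tool_pos: [0.3526, 0.3502, 0.261]
tcp_rot: [-0.047, -3.137, 0.006]
wrist_force: [-0.4, -0.2, 0.9]
width: 1.001
grip_force: 0.0
```

Run:
```python
from h import *
s=bot.read_state(); print(s["time"],s["tool_pos"])
w=cam("wrist"); g=cv2.cvtColor(w["img"],cv2.COLOR_BGR2GRAY); cv2.imwrite("pics/w7.png",w["img"])
k=np.zeros_like(g); k[130:300,250:390]=(g<60)[130:300,250:390]; n,l,st,ce=cv2.connectedComponentsWithStats(k)
print([(st[i].tolist(),onz(w,*ce[i],.045).round(4)) for i in range(1,n) if st[i,4]>300],pix(w,[.354,.351,.036]))
```

```text
40.1 [0.35262525 0.35017734 0.26102161]
[([294, 244, 96, 56, 2474], array([0.3539, 0.3514, 0.045 ]))] (np.float64(319.5361206680689), np.float64(267.2581456882644))
```

View pics/w7.png

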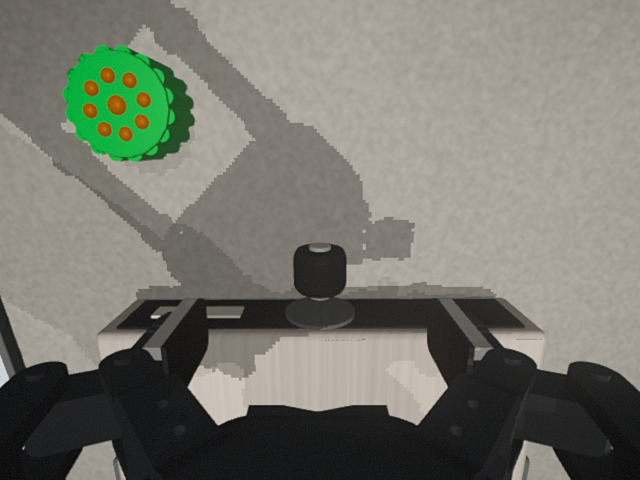

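The knob, at (320,270), is centred between the fingers. Descend, grip and pull.

>>> drive_tool:
  increments:
    - {"delta_pos": [0, 0, 30], "turn": 0, "jaw": 1}
    - {"delta_pos": [0, 0, 30], "turn": 0, "jaw": 1}
    - {"delta_pos": [0, 0, 10], "turn": 0, "jaw": 1}
    - {"delta_pos": [0, 0, 0], "turn": 0, "jaw": 1}
    - {"delta_pos": [0, 0, 0], "turn": 0, "jaw": 0}
    - {"delta_pos": [0, 0, 0], "turn": 0, "jaw": -1}
    - {"delta_pos": [0, 0, 0], "turn": 0, "jaw": -1}
    - {"delta_pos": [0, 0, 0], "turn": 0, "jaw": -1}
  grip_force: 40

```text
time: 40.82
tool_pos: [0.3544, 0.3515, 0.1944]
tcp_rot: [0.047, 3.139, 0.003]
wrist_force: [-0.2, 0.0, -0.2]
width: 0.451
grip_force: 0.0
```

>>> drive_tool:
  increments:
    - {"delta_pos": [0, 0, 0], "turn": 0, "jaw": -1}
    - {"delta_pos": [0, 0, 0], "turn": 0, "jaw": -1}
    - {"delta_pos": [0, 0, 0], "turn": 0, "jaw": -1}
    - {"delta_pos": [0, 0, 0], "turn": 0, "jaw": -1}

```text
time: 41.15
tool_pos: [0.3543, 0.3507, 0.1944]
tcp_rot: [0.045, 3.14, -0.001]
wrist_force: [-0.2, -4.2, 9.1]
width: 0.334
grip_force: 39.3
```

>>> drive_tool:
  increments:
    - {"delta_pos": [4, 0, 0], "turn": 0, "jaw": -1}
    - {"delta_pos": [4, 0, 0], "turn": 0, "jaw": -1}
    - {"delta_pos": [4, 0, 0], "turn": 0, "jaw": -1}
    - {"delta_pos": [3, 0, 0], "turn": 0, "jaw": -1}
    - {"delta_pos": [0, 0, 0], "turn": 0, "jaw": -1}
    - {"delta_pos": [0, 0, 0], "turn": 0, "jaw": -1}
    - {"delta_pos": [0, 0, 0], "turn": 0, "jaw": -1}

```text
time: 41.73
tool_pos: [0.3403, 0.3511, 0.1944]
tcp_rot: [0.044, 3.137, -0.001]
wrist_force: [5.5, -7.4, 5.2]
width: 0.336
grip_force: 39.4
```

Run:
```python
from h import *
s=bot.read_state(); print(s["time"],s["tool_pos"],s["wrist_force"].round(1),s["grip_force"])
w=cam("wrist"); cv2.imwrite("pics/w8.png",w["img"][200:480,180:460])
```

```text
41.7333 [0.34028244 0.3510847  0.19437063] [ 5.5 -7.4  5.2] 39.388948366977274
```

View pics/w8.png

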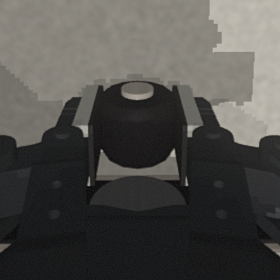

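The knob is gripped and moved out with the tool: 14 mm of travel, spring force about 5.5 N. Release it.

>>> drive_tool:
  increments:
    - {"delta_pos": [0, 0, 0], "turn": 0, "jaw": -1}
    - {"delta_pos": [0, 0, 0], "turn": 0, "jaw": 1}
    - {"delta_pos": [0, 0, 0], "turn": 0, "jaw": 1}
    - {"delta_pos": [0, 0, 0], "turn": 0, "jaw": 1}
    - {"delta_pos": [0, 0, 0], "turn": 0, "jaw": 1}
    - {"delta_pos": [0, 0, -20], "turn": 0, "jaw": 1}
    - {"delta_pos": [0, 0, -40], "turn": 0, "jaw": 1}
    - {"delta_pos": [0, 0, -40], "turn": 0, "jaw": 1}

```text
time: 42.45
tool_pos: [0.3374, 0.3505, 0.2917]
tcp_rot: [-0.046, -3.137, 0.006]
wrist_force: [1.2, 0.4, 0.0]
width: 0.994
grip_force: 0.0
```

>>> drive_tool:
  increments:
    - {"delta_pos": [0, 0, -30], "turn": 0, "jaw": 1}
    - {"delta_pos": [0, 0, 0], "turn": 0, "jaw": 1}
    - {"delta_pos": [0, 0, 0], "turn": 0, "jaw": 1}
    - {"delta_pos": [0, 0, 0], "turn": 0, "jaw": 1}
    - {"delta_pos": [0, 0, 0], "turn": 0, "jaw": 1}

```text
time: 42.87
tool_pos: [0.3379, 0.3508, 0.3208]
tcp_rot: [-0.046, -3.139, 0.004]
wrist_force: [-0.4, -0.3, 0.2]
width: 1.001
grip_force: 0.0
```

Run:
```python
from h import *
s=bot.read_state(); print(s["time"],s["tool_pos"])
w=cam("wrist"); g=cv2.cvtColor(w["img"],cv2.COLOR_BGR2GRAY)
k=np.zeros_like(g); k[130:300,250:390]=(g<60)[130:300,250:390]; n,l,st,ce=cv2.connectedComponentsWithStats(k)
print([(st[i].tolist(),onz(w,*ce[i],.045).round(4)) for i in range(1,n) if st[i,4]>200])
for n in("top","side"): print(n,cakes(cam(n)))
cv2.imwrite("pics/w9.png",w["img"])
```

```text
42.8667 [0.33787369 0.3507713  0.32080669]
[([299, 242, 40, 40, 1361], array([0.3534, 0.351 , 0.045 ])), ([250, 283, 140, 17, 2019], array([0.3761, 0.3529, 0.045 ]))]
top [(np.float64(135.1), np.float64(193.4), 539), (np.float64(453.0), np.float64(223.5), 462), (np.float64(487.0), np.float64(224.2), 492), (np.float64(523.5), np.float64(454.7), 308)]
side [(np.float64(407.3), np.float64(88.5), 172), (np.float64(246.5), np.float64(162.1), 937), (np.float64(381.1), np.float64(428.1), 1266)]
```

View pics/w9.png

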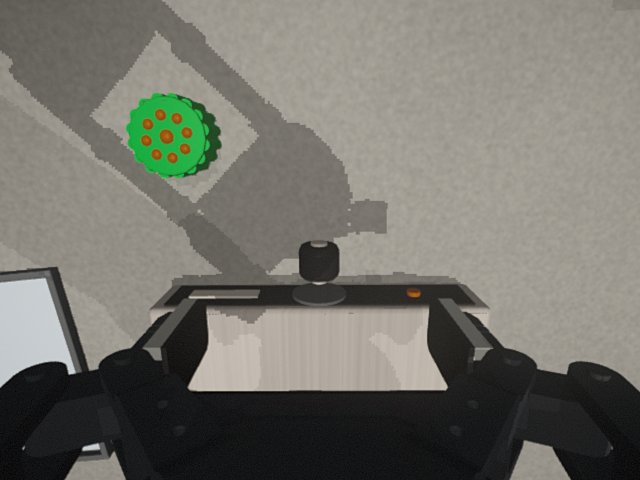

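The knob is home at (319,262), x 0.353 m as before the pull. The cakes have not moved.

```bash
python3 -c "
from workcell import bot; print(bot.finish_job())"
```

```text
the job is handed in; nothing more can be done
None
```

The job is handed in, though the hand-in returned no verdict: one heavy cake is on the glass, two light ones are on the board, the knob was pulled 14 mm and sprang home, and the tin, bottle and mould were left where they stood.

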